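# Make up two glazing kits on the studio table

## Task

Make up the two glazing kits. Green tray: the blue-lidded jar on the round cork mat, and on the square grey mat the terracotta tumbler with the white tumbler nested in it, lowered gently until it just rests and not jammed tight. White tray: the red-lidded jar on the round cork mat and the wooden stamp on the square grey mat; centre everything upright on its mat, set it down gently, and leave the yellow-lidded jar, the bowl and the figure where they stand.

Things in the scene. Friction and masses are not known exactly. Their poses are not given: they have to be found in the camera images.
- green_tray: Fixed green tray, 250 (x) x 124 (y) mm; floor 8 mm and rim 18 mm above the table, walls 4 mm. Origin: centre of its underside. On its floor, flat: a round brown cork mat, 88 mm across, centred 60 mm towards +x, and a square grey mat, 88 mm, 60 mm towards -x. It lies left or right of the stock, its x pointing away from the robot within 0.25 rad.
- white_tray: Fixed white tray, 250 (x) x 124 (y) mm; floor 8 mm and rim 18 mm above the table, walls 4 mm. Origin: centre of its underside. On its floor, flat: a round brown cork mat, 88 mm across, centred 60 mm towards -x, and a square grey mat, 88 mm, 60 mm towards +x. It lies left or right of the stock, its x pointing away from the robot within 0.25 rad.
- blue_jar: Closed white plastic glaze jar with blue lid and blue band, 60 mm across at most, 80 mm tall, about 0.25 kg, loose, upright. Origin: centre of its underside, z up.
- red_jar: Closed white plastic glaze jar with red lid and red band, 60 mm across at most, 80 mm tall, about 0.25 kg, loose, upright. Origin: centre of its underside, z up.
- terracotta_tumbler: Brown-red terracotta open tapered tumbler, loose, mouth up: 80 mm tall, outside 40 mm across at base, 63 at rim, wall 5, bottom 6 mm thick, 0.14 kg. Origin: centre of its underside, z up.
- white_tumbler: White glazed ceramic open tapered tumbler, loose, mouth up: 80 mm tall, outside 40 mm across at base, 63 at rim, wall 5, bottom 6 mm thick, 0.12 kg. Origin: centre of its underside, z up. Same shape as the terracotta one: lowered into it, it comes to rest by its taper with its underside about 36 mm above the other's, so about 36 mm stand out; pushing on jams it.
- stamp: Wooden clay stamp, loose, standing on its foot: foot 50 (x) x 40 (y) x 20 mm high, on it a dark upright grip plate 18 mm thick (x) and 36 mm wide (y), reaching 77 mm above the underside; about 0.12 kg. Take it by the grip plate, fingers closing along its x. Origin: centre of its underside, z up. Any yaw will do on the mat.
- yellow_jar: Closed white plastic glaze jar with yellow lid and yellow band, 60 mm across at most, 80 mm tall, about 0.25 kg, loose, upright. Origin: centre of its underside, z up. Not part of a kit.
- bowl: Small blue glazed bowl, 68 mm across, 38 mm tall, loose. Origin: centre of its underside. Not part of a kit.
- figure: Small purple-glazed ceramic figure with two amber horns, 64 mm across at the foot, 76 mm tall, loose. Origin: centre of its underside. Not part of a kit.

How it is judged:
By the outcome, as a careful person would: the job done as asked, in the order asked, and still so for the second after the job is handed in, with the robot touching nothing.
It also fails if it takes over 120 s, if anything falls off the work surface, if the arm or the gripper's body presses on something with over 40 N, if the wrist force passes 120 N, or if a joint passes its speed limit or range.

## Robot

A 7-joint arm with a two-finger parallel gripper is mounted at the origin on the work surface. World frame = base frame: x ahead of the robot, y to its left, z up, the work surface at z = 0. Lengths are in mm, angles in degrees, forces in N, time in s.
With the tool pointing down it reaches from about 425 to 1025 mm from the base axis. Payload 3.6 kg.
Tool frame: the origin (TCP) lies at the very end of the fingers, on their centre line; the grasp point (between the pads) lies 19 mm behind it; z points along the fingers, y is the line along which they close (so a half turn about z gives the same grasp; the last joint's range is limited). The gripper opens to 85 mm and grips with 20 to 120 N. Pads are 22 mm wide; open, the fingers measure 114 mm over their backs; the gripper's body (76 mm by 85 mm) begins 54 mm behind the grasp point. The pads swing forward as they close: fully open they stand 13 mm farther back than shut.
Start: joints at [68.096, 33.873, 2.773, 92.16, -1.908, 54.013, -1.931], TCP at [206.483, -694.978, 231.302] pointing down, gripper open.
Joint ranges: [-153.93, 153.93], [-27.13, 128.08], [-72.61, 78.16], [10.71, 143.7], [-87.88, 267.88], [4.46, 118.87], [-176.78, 176.78]. Speed limits (degrees/s): [147.25, 147.25, 180, 180, 180, 180, 180].

## Interface

Orientations are given as a 3x3 rotation matrix whose columns are the frame's x, y, z axes.
In Python, from workcell import arm, viewer gives the robot as it stands.
- The arm moves only by the shell command python3 -m handwheel 'ROWS' [OPENING] [FORCE]. ROWS is JSON, a list of rows, each an object of numbers: "dx", "dy", "dz": the shift along the tool's x, y, z in cm; "rx", "ry", "rz": the turn, a rotation vector about the tool's x, y, z in rad. In form: [{"dx": .., "dy": .., "dz": .., "rx": .., "ry": .., "rz": ..}, ...]. A call has 1 to 10 rows; each row shifts and turns the commanded pose from where the row before left it, along the tool's axes as they then stand; what a row does not reach is not made up. A row lasts 1/12 s, in which the tool goes at most 41.7 mm and 7.16 degrees, less where a joint would pass 70% of its speed; a pose out of reach is approached as far as the arm can. A call is refused whole if a number of a shift passes 4.17 or a number of a turn 0.125, either way. A call with a gripper value outside its range is refused whole. OPENING is the opening, from 0 (shut) to 1 (fully open), set as the call begins (- or left out, the last holds). The fingers move at their own pace and stop on an object; FORCE is the grip in N (left out, the last holds). Time passes only in rows, so rows that do not move let the fingers close. It gives the time, the measured TCP pose, the force, the opening and the grip force at its end, in the units of the state.
- arm.observe(): the state, without advancing time (a new reading comes with each control period).
- viewer.get_image(name): name is "scene" or "top"; returns a dict with "img" (420x560x3 uint8, red, green, blue), "intrinsics" (3x3 intrinsics, pixels), "extrinsics" (4x4, takes a point from world to camera coordinates). Camera axes: x right, y down, z forward; pixel columns grow to the right and rows downward; lengths in mm; the calibration is good to about 2 mm. A picture is of the moment at which its call begins. There is no depth.
- arm.job_done(): hands the job in; it is judged then, once.
The state is a dict: "time": time; "joint_positions": joint angles; "dq": joint speeds; "tau": joint torques, N m; "eef_pos": TCP position; "tool_rot": TCP orientation; "force": force on the tool from outside, world axes, zero at the start; "ft_torque": the same for the moment, N m; "width": finger opening in mm; "gripper_force": force on a finger pad.
Only numpy, scipy, OpenCV 4.12 (cv2) and the standard library are available. Lean on these libraries where they do the work, as an engineer would, in place of code of your own. Each camera call takes 0.05 s, during which the arm holds its last target. There are 200 camera calls.

## Working session

There is one attempt and no reset: what is moved stays moved. The work goes in short steps, Python scripts to look and compute and a shell command to move; the robot and the scene stay as the last step left them, time stands still between calls to the robot, and variables do not carry over. Pictures are saved under pics/ and viewed, at most 14 in all, crops included, and the job is handed in when it is done.

```bash
mkdir -p pics; ls; python3 - <<'E'
from workcell import arm, viewer
import cv2,numpy as np
for n in("scene","top"):
    d=viewer.get_image(n); cv2.imwrite(f"pics/{n}0.png",d["img"][...,::-1]); print(n,d["intrinsics"],d["extrinsics"])
s=arm.observe(); print(s)
E
```

```text
pics
scene [[412.45938094   0.         276.56802087]
 [  0.         412.45938094 221.55897812]
 [  0.           0.           1.        ]] [[ 6.81574946e-01  7.31659110e-01  1.14253860e-02 -3.83482726e+02]
 [ 6.26813210e-01 -5.75707177e-01 -5.25039471e-01 -3.40208560e+02]
 [-3.77572236e-01  3.65015332e-01 -8.51001183e-01  1.15406625e+03]
 [ 0.00000000e+00  0.00000000e+00  0.00000000e+00  1.00000000e+00]]
top [[392.72085828   0.         285.00998461]
 [  0.         392.72085828 205.98101346]
 [  0.           0.           1.        ]] [[ 1.18258750e-02 -9.99843458e-01  1.31608751e-02 -2.08471132e+00]
 [-9.97476287e-01 -1.27173364e-02 -6.98521755e-02  5.57810133e+02]
 [ 7.00086120e-02 -1.23015978e-02 -9.97470533e-01  9.61055920e+02]
 [ 0.00000000e+00  0.00000000e+00  0.00000000e+00  1.00000000e+00]]
{'time': 0.1, 'joint_positions': array([68.09412983, 33.92359359,  2.76856332, 92.22977504, -1.90866131,
       54.01334972, -1.928167  ]), 'dq': array([ 0.0110722 , -0.11246699,  0.08472704, -0.2450615 ,  0.0249435 ,
        0.01010492,  0.03079489]), 'tau': array([ 4.66207348e-03, -5.49998975e+01,  1.55296661e+00, -1.98824000e+01,
        9.66942636e-03,  3.79926656e-03,  1.20201790e-05]), 'eef_pos': array([ 206.28639717, -694.23769691,  230.21168255]), 'tool_rot': array([[ 9.58547636e-01,  2.84931435e-01, -7.12439618e-04],
       [ 2.84932301e-01, -9.58545598e-01,  1.98016015e-03],
       [-1.18695986e-04, -2.10107489e-03, -9.99997786e-01]]), 'force': array([ 0.84980906,  0.20815352, -0.35515307]), 'ft_torque': array([-0.00887669,  0.01621204,  0.03278528]), 'gripper_force': 0.0, 'width': 85.22479166398571}
```

View pics/scene0.png

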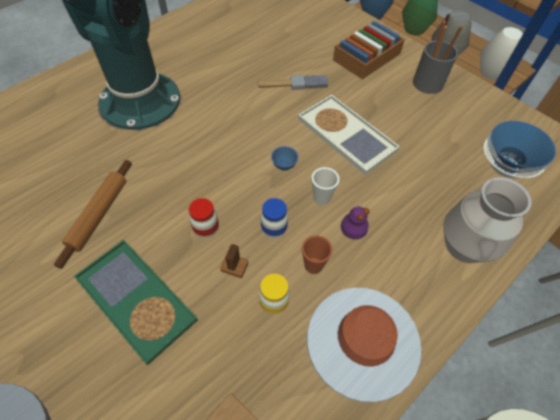

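View pics/top0.png

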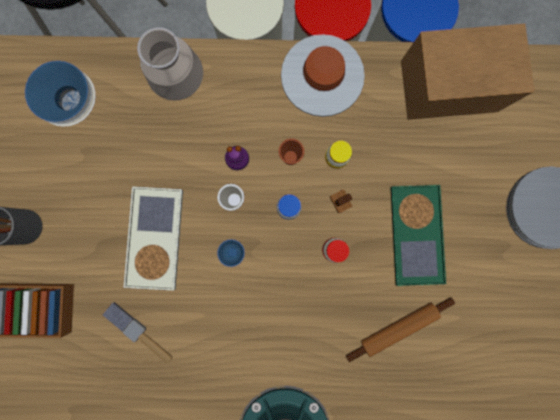

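The scene view shows the green tray lower left, the white tray upper right, and the stock between them. In the top view the green tray is around (418,235), the white one around (153,238), red jar (337,250), blue jar (289,207), yellow jar (340,153), terracotta (291,152), white tumbler (231,197), stamp (342,201), bowl (231,253) and figure (237,157). I'll enlarge the crops next.

```bash
cat > h.py <<'E'
from workcell import arm, viewer
import cv2,numpy as np
def ray(d,u,v,z):
    K,E=d["intrinsics"],d["extrinsics"]; R,t=E[:3,:3],E[:3,3]
    c=-R.T@t; r=R.T@np.linalg.inv(K)@np.array([u,v,1.]); return (c+r*(z-c[2])/r[2]).round(1)
def pix(d,p):
    q=d["extrinsics"][:3,:3]@np.array(p,float)+d["extrinsics"][:3,3]; q=d["intrinsics"]@q; return (q[:2]/q[2]).round(1)
def crop(img,name,c0,r0,w,h,s):
    a=cv2.resize(np.ascontiguousarray(img[r0:r0+h,c0:c0+w,::-1]),None,fx=s,fy=s,interpolation=cv2.INTER_CUBIC)
    for c in range(-(-c0//10)*10,c0+w,10):
        cv2.line(a,((c-c0)*s,0),((c-c0)*s,6 if c%50 else 14),(0,0,255),1)
        if c%20==0: cv2.putText(a,str(c),((c-c0)*s-8,24),0,.35,(0,0,255),1)
    for r in range(-(-r0//10)*10,r0+h,10):
        cv2.line(a,(0,(r-r0)*s),(6,(r-r0)*s),(0,0,255),1)
        if r%20==0: cv2.putText(a,str(r),(8,(r-r0)*s+4),0,.35,(0,0,255),1)
    cv2.imwrite("pics/"+name,a)
E
python3 - <<'E'
from h import *
d=viewer.get_image("top");s=viewer.get_image("scene")
crop(d["img"],"t1.png",215,130,150,145,4)
crop(s["img"],"s1.png",180,135,200,180,4) if 0 else crop(s["img"],"s1.png",180,140,200,180,3)
def seg(d,nm,f,box,z):
    i=d["img"].astype(int); m=f(i[...,0],i[...,1],i[...,2]); c0,r0,c1,r1=box
    k=np.zeros(m.shape,np.uint8); k[r0:r1,c0:c1]=m[r0:r1,c0:c1]
    n,l,st,ce=cv2.connectedComponentsWithStats(k); j=1+np.argmax(st[1:,4])
    print(nm,st[j],ce[j].round(1),ray(d,*ce[j],z))
    return k
cork=lambda r,g,b:(r>g+25)&(r>110)
grey=lambda r,g,b:(abs(r-g)<25)&(abs(b-g)<30)&(r<150)&(r>60)
for nm,f,b,z in [("red",lambda r,g,b:(r>140)&(g<60)&(b<70),(310,230,365,270),80),("blue",lambda r,g,b:(b>110)&(r<70),(270,185,310,225),80),
 ("yel",lambda r,g,b:(r>150)&(g>140)&(b<90),(320,130,365,175),80),
 ("gcork",lambda r,g,b:(r>g+20)&(r>90),(396,190,440,232),10),("ggrey",lambda r,g,b:(b>g-5)&(r>g-15)&(r>50),(396,232,442,282),10),
 ("wcork",lambda r,g,b:(r>g+25),(130,240,175,285),10),("wgrey",lambda r,g,b:(r+g+b<400),(134,192,178,238),10)]: seg(d,nm,f,b,z)
for nm,f,b,z in [("red",lambda r,g,b:(r>140)&(g<60)&(b<70),(185,190,225,240),80),("blue",lambda r,g,b:(b>110)&(r<70),(258,190,292,225),80),("gcork",lambda r,g,b:(r>g+20)&(r>90),(128,296,180,342),10)]: seg(s,"S"+nm,f,b,z)
E
```

```text
red [327 240  22  22 369] [337.4 250.7] [ 450.6 -117.8   80. ]
blue [279 195  21  22 356] [288.8 205.3] [555.3  -3.5  80. ]
yel [330 140  22  22 387] [340.6 150.8] [ 686.3 -124.8   80. ]
gcork [400 195  33  33 872] [416.  210.8] [ 550.4 -326.9   10. ]
ggrey [ 401  241   36   36 1178] [418.6 258.5] [ 430.7 -332.1   10. ]
wcork [135 245  34  34 886] [151.5 261.7] [415.4 334.7  10. ]
wgrey [ 138  196   36   36 1162] [155.5 213.8] [534.8 329.1  10. ]
Sred [190 199  23  20 365] [200.7 208.5] [ 455.4 -120.2   80. ]
Sblue [263 199  23  21 382] [274.  208.9] [560.7  -6.8  80. ]
Sgcork [ 131  298   43   41 1396] [152.1 318.1] [ 554.  -328.9   10. ]
```

View pics/t1.png

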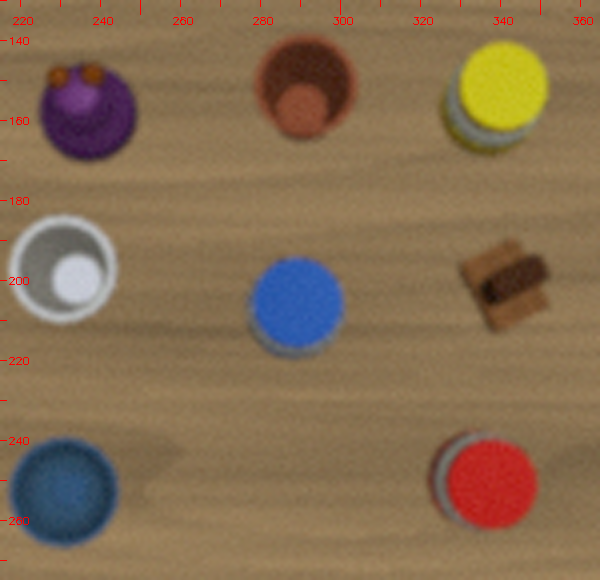

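View pics/s1.png

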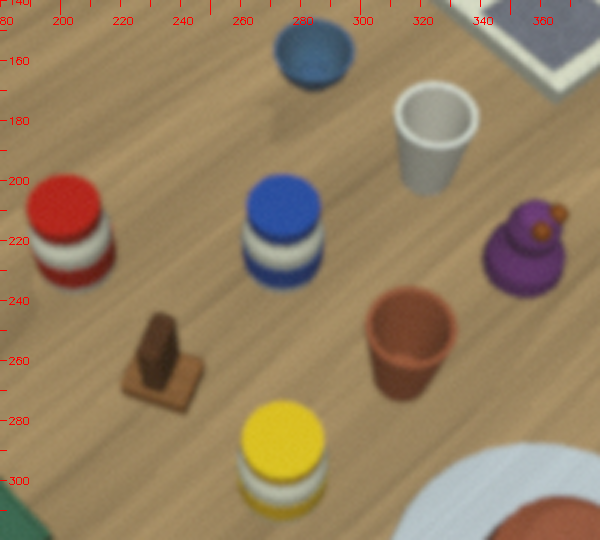

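The top crop shows the rims of the terracotta tumbler (centre about (291.2,151.6)) and the white one (230.7,197.2). The stamp's foot is centred near (340.9,201.4), with its x-axis at about 29° yaw. In the scene crop the rims are at (317,249) and (325.5,178.5).

```bash
cat >> h.py <<'E'
def togo(x,y,z,yaw=None):
    s=arm.observe(); R=s["tool_rot"]; d=R.T@(np.array([x,y,z])-s["eef_pos"])/10
    yw=np.arctan2(R[1,0],R[0,0])
    print("t%.1f"%s["time"],"tcp",s["eef_pos"].round(1),"yaw%.2f"%np.degrees(yw),"F",s["force"].round(1),"w%.1f g%.0f"%(s["width"],s["gripper_force"]),"tilt",R[:2,2].round(4),"q",s["joint_positions"].round(0))
    print(" go cm",d.round(2), "" if yaw is None else "rz %.3f"%(yw-np.radians(yaw)))
E
python3 - <<'E'
from h import *
from scipy.optimize import least_squares
d=viewer.get_image("top");s=viewer.get_image("scene")
for n,a,b in [("ter",(291.1,151.5),(316.8,248.6)),("whi",(230.6,197.1),(325.3,178.2))]:
    print(n,ray(d,*a,80),ray(s,*b,80))
for n,f,bx in [("wcork",lambda r,g,b:(r>g+25),(310,104,352,136)),("wgrey",lambda r,g,b:(r+g+b<400),(338,130,386,164)),("ggrey",lambda r,g,b:(b>g-5)&(r>g-15)&(r>50),(90,250,146,306))]:
    i=s["img"].astype(int);c0,r0,c1,r1=bx;k=np.zeros(i.shape[:2],np.uint8);k[r0:r1,c0:c1]=f(i[...,0],i[...,1],i[...,2])[r0:r1,c0:c1]
    c=cv2.connectedComponentsWithStats(k);j=1+np.argmax(c[2][1:,4]);print(n,c[2][j],c[3][j].round(1),ray(s,*c[3][j],10))
# stamp fit: foot-top corners in both views
T=np.array([[460,268],[515,240],[497,330]])/4+[214.6,129.6]
S=np.array([[123,381],[204,360],[187,404]])/3+[179.7,139.7]   # scene: left, right, front
for p in T: print("T",ray(d,*p,20))
for p in S: print("S",ray(s,*p,20))
togo(556,-5,150,0)
E
```

```text
ter [682.9  -7.4  80. ] [688.1  -8.4  80. ]
whi [572.8 133.2  80. ] [577.8 132.5  80. ]
wcork [316 109  31  22 511] [331.  119.7] [419.9 332.9  10. ]
wgrey [342 130  44  33 764] [363.4 145.7] [539.7 326.6  10. ]
ggrey [  90  254   56   52 1565] [117.4 278.9] [ 434.8 -334.3   10. ]
T [ 582.7 -106.6   20. ]
T [ 600.8 -141.    20. ]
T [ 544.2 -129.9   20. ]
S [ 562.9 -160.9   20. ]
S [ 588.9 -108.5   20. ]
S [ 606.6 -139.4   20. ]
t0.3 tcp [ 206.4 -694.7  230.9] yaw16.55 F [-0.5 -0.4  1.3] w85.1 g0 tilt [-0.0003  0.0007] q [68. 34.  3. 92. -2. 54. -2.]
 go cm [ 53.16 -56.15   8.13] rz 0.289
```

```bash
python3 -m handwheel '[{"rz":0.097},{"rz":0.096},{"rz":0.096},{"dx":1,"dy":-2},{"dx":1.7,"dy":-3.4},{"dx":1.7,"dy":-3.4},{"dx":1.7,"dy":-3.4},{"dx":1.7,"dy":-3.4},{"dx":1.7,"dy":-3.4},{"dx":1.7,"dy":-3.4}]' 1 && python3 -m handwheel '[{"dx":1.7,"dy":-3.4},{"dx":1.7,"dy":-3.4},{"dx":1.7,"dy":-3.4},{"dx":1.7,"dy":-3.4},{"dx":1.7,"dy":-3.4},{"dx":1.7,"dy":-3.4},{"dx":1.7,"dy":-3.4},{"dx":1.7,"dy":-3.4},{"dx":1.7,"dy":-3.4},{}]'
python3 -c "
from h import *
togo(558,-5,150,0)"
```

```text
t0.3 tcp [ 206.4 -694.7  230.9] yaw16.55 F [-0.5 -0.4  1.3] w85.1 g0 tilt [-0.0003  0.0007] q [68. 34.  3. 92. -2. 54. -2.]
 go cm [ 53.35 -56.09   8.13] rz 0.289validation failed for argument at $[0]...
```

```bash
python3 -m handwheel '[{"dx":0,"dy":0,"dz":0,"rx":0,"ry":0,"rz":0.097},{"dx":0,"dy":0,"dz":0,"rx":0,"ry":0,"rz":0.096},{"dx":0,"dy":0,"dz":0,"rx":0,"ry":0,"rz":0.096},{"dx":1,"dy":-2,"dz":0,"rx":0,"ry":0,"rz":0},{"dx":1.7,"dy":-3.4,"dz":0,"rx":0,"ry":0,"rz":0},{"dx":1.7,"dy":-3.4,"dz":0,"rx":0,"ry":0,"rz":0},{"dx":1.7,"dy":-3.4,"dz":0,"rx":0,"ry":0,"rz":0},{"dx":1.7,"dy":-3.4,"dz":0,"rx":0,"ry":0,"rz":0},{"dx":1.7,"dy":-3.4,"dz":0,"rx":0,"ry":0,"rz":0},{"dx":1.7,"dy":-3.4,"dz":0,"rx":0,"ry":0,"rz":0}]' 1; 
python3 -c "
from h import *
togo(558,-5,150,0)"
```

```text
time: 1.13
eef_pos: [319.1, -469.3, 231.5]
tool_rot: [[1.0, -0.0, 0.0], [-0.0, -1.0, -0.0], [0.0, 0.0, -1.0]]
force: [0.7, 0.2, 1.6]
width: 85.4
gripper_force: 0.0
t1.1 tcp [ 319.1 -469.3  231.5] yaw-0.02 F [0.7 0.2 1.6] w85.4 g0 tilt [ 0.0003 -0.0003] q [ 46.  23.   6. 113.  -3.  45. -35.]
 go cm [ 23.87 -46.44   8.14] rz -0.000
```

```bash
python3 -m handwheel '[{"dx":1.8,"dy":-3.5,"dz":0,"rx":0,"ry":0,"rz":0},{"dx":1.8,"dy":-3.5,"dz":0,"rx":0,"ry":0,"rz":0},{"dx":1.8,"dy":-3.5,"dz":0,"rx":0,"ry":0,"rz":0},{"dx":1.8,"dy":-3.5,"dz":0,"rx":0,"ry":0,"rz":0},{"dx":1.8,"dy":-3.5,"dz":0,"rx":0,"ry":0,"rz":0},{"dx":1.8,"dy":-3.5,"dz":0,"rx":0,"ry":0,"rz":0},{"dx":1.8,"dy":-3.5,"dz":0,"rx":0,"ry":0,"rz":0},{"dx":1.8,"dy":-3.5,"dz":0,"rx":0,"ry":0,"rz":0},{"dx":1.8,"dy":-3.5,"dz":0,"rx":0,"ry":0,"rz":0},{"dx":1.8,"dy":-3.5,"dz":0,"rx":0,"ry":0,"rz":0}]' >/dev/null;  python3 -m handwheel '[{"dx":1.8,"dy":-3.5,"dz":1.1,"rx":0,"ry":0,"rz":0},{"dx":1.8,"dy":-3.5,"dz":1.1,"rx":0,"ry":0,"rz":0},{"dx":1.8,"dy":-3.5,"dz":1.1,"rx":0,"ry":0,"rz":0},{"dx":0.47,"dy":-0.9,"dz":2.6,"rx":0,"ry":0,"rz":0},{"dx":0,"dy":0,"dz":2.6,"rx":0,"ry":0,"rz":0},{"dx":0,"dy":0,"dz":2.6,"rx":0,"ry":0,"rz":0},{"dx":0,"dy":0,"dz":0,"rx":0,"ry":0,"rz":0}]' >/dev/null
python3 -c "
from h import *
togo(558,-5,25,0)
d=viewer.get_image('top');s=viewer.get_image('scene')
crop(s['img'],'s2.png',200,110,150,140,4);crop(d['img'],'t2.png',230,140,120,110,5)"
```

```text
t2.5 tcp [554.   -6.5 116.2] yaw0.07 F [-1.6 -0.7  0.2] w85.2 g0 tilt [-0.0088 -0.0004] q [ -4.  31.  -0. 119.   0.  30. -94.]
 go cm [ 0.48 -0.15  9.11] rz 0.001
```

View pics/s2.png

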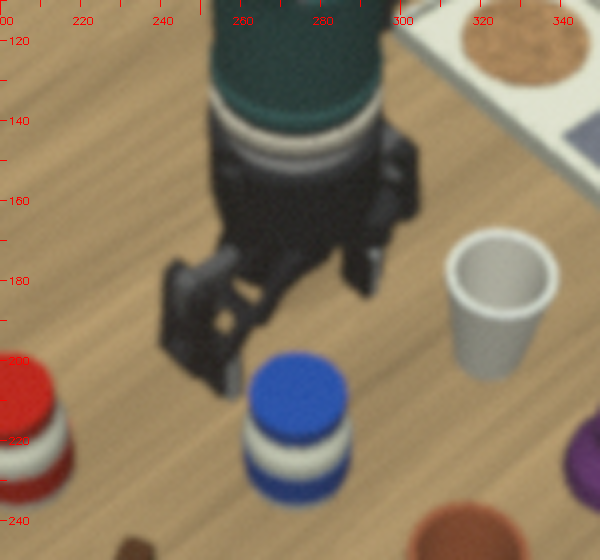

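The scene crop shows the open fingers above the blue jar, with tips at about (258,209.5) and (292,184) on either side of its lid.

```bash
python3 -c "
from h import *
togo(558,-5,25,0)
d=viewer.get_image('top');s=viewer.get_image('scene')
for z in (116,129):
  print(pix(s,(554,-6.5,z)),pix(d,(554,-6.5,z)),ray(s,274.8,196.5,z))"
```

```text
t2.6 tcp [556.8  -7.2 119.9] yaw-0.02 F [ 0.2 -0.7 -0. ] w85.5 g0 tilt [-0.0021 -0.0003] q [ -4.  31.  -0. 119.   0.  31. -94.]
 go cm [ 0.14 -0.22  9.49] rz -0.000
[272.  197.1] [290.6 204.7] [556.8  -1.3 116. ]
[272.  193.4] [290.7 204.3] [563.5  -7.6 129. ]
```

View pics/t2.png

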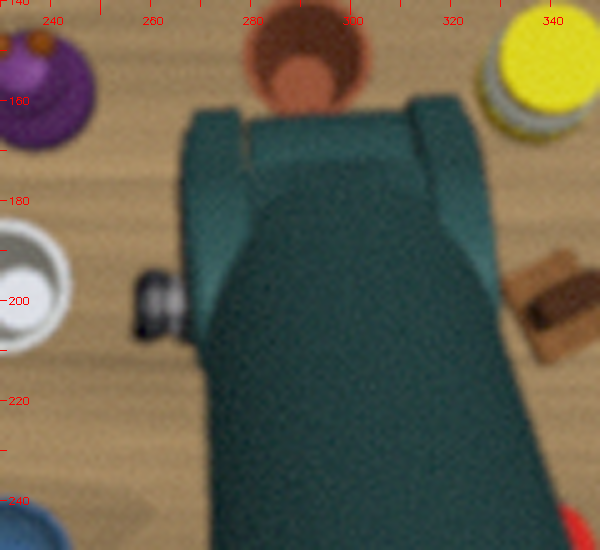

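The top view shows only the arm covering the blue jar, with one finger at about (262,200), so it doesn't help with centring. I'll grasp using the averaged estimates.

```bash
python3 -m handwheel '[{"dx":0.12,"dy":-0.2,"dz":2,"rx":0,"ry":0,"rz":0},{"dx":0,"dy":0,"dz":2.5,"rx":0,"ry":0,"rz":0},{"dx":0,"dy":0,"dz":2.5,"rx":0,"ry":0,"rz":0},{"dx":0,"dy":0,"dz":2,"rx":0,"ry":0,"rz":0},{"dx":0,"dy":0,"dz":0.5,"rx":0,"ry":0,"rz":0},{"dx":0,"dy":0,"dz":0,"rx":0,"ry":0,"rz":0},{"dx":0,"dy":0,"dz":0,"rx":0,"ry":0,"rz":0}]' 1 | head -2
 python3 -m handwheel '[{"dx":0,"dy":0,"dz":0,"rx":0,"ry":0,"rz":0},{"dx":0,"dy":0,"dz":0,"rx":0,"ry":0,"rz":0},{"dx":0,"dy":0,"dz":0,"rx":0,"ry":0,"rz":0},{"dx":0,"dy":0,"dz":0,"rx":0,"ry":0,"rz":0},{"dx":0,"dy":0,"dz":0,"rx":0,"ry":0,"rz":0},{"dx":0,"dy":0,"dz":0,"rx":0,"ry":0,"rz":0},{"dx":0,"dy":0,"dz":0,"rx":0,"ry":0,"rz":0},{"dx":0,"dy":0,"dz":0,"rx":0,"ry":0,"rz":0},{"dx":0,"dy":0,"dz":0,"rx":0,"ry":0,"rz":0},{"dx":0,"dy":0,"dz":0,"rx":0,"ry":0,"rz":0}]' 0 40
python3 -c "
from h import *
togo(558,-5,25,0)
s=viewer.get_image('scene')
crop(s['img'],'s3.png',220,150,110,100,5)"
```

```text
time: 3.33
eef_pos: [559.7, -5.2, 26.7]
time: 4.17
eef_pos: [559.7, -4.8, 27.0]
tool_rot: [[1.0, -0.0, 0.003], [-0.0, -1.0, 0.0], [0.003, -0.0, -1.0]]
force: [-1.7, -0.3, 6.5]
width: 58.3
gripper_force: 42.2
t4.2 tcp [559.7  -4.8  27. ] yaw-0.01 F [-1.7 -0.3  6.5] w58.3 g42 tilt [0.0028 0.0003] q [ -4.  40.  -0. 120.   1.  20. -95.]
 go cm [-0.17  0.02  0.2 ] rz -0.000
```

View pics/s3.png

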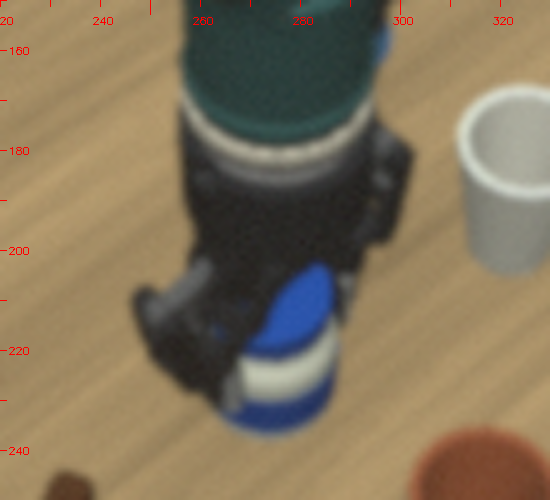

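The jar is gripped between the pads, upright, at about (272,220). Lifting and carrying it to the green cork mat.

```bash
python3 -m handwheel '[{"dx":0,"dy":0,"dz":-1,"rx":0,"ry":0,"rz":0},{"dx":0,"dy":0,"dz":-2,"rx":0,"ry":0,"rz":0},{"dx":0,"dy":0,"dz":-3,"rx":0,"ry":0,"rz":0},{"dx":0,"dy":0,"dz":-3,"rx":0,"ry":0,"rz":0},{"dx":0,"dy":0,"dz":-2,"rx":0,"ry":0,"rz":0},{"dx":0,"dy":0.8,"dz":-1,"rx":0,"ry":0,"rz":0},{"dx":-0.1,"dy":2,"dz":0,"rx":0,"ry":0,"rz":0},{"dx":-0.1,"dy":3,"dz":0,"rx":0,"ry":0,"rz":0},{"dx":-0.1,"dy":3,"dz":0,"rx":0,"ry":0,"rz":0},{"dx":-0.1,"dy":3,"dz":0,"rx":0,"ry":0,"rz":0}]' 
 python3 -m handwheel '[{"dx":-0.1,"dy":3,"dz":0,"rx":0,"ry":0,"rz":0},{"dx":-0.1,"dy":3,"dz":0,"rx":0,"ry":0,"rz":0},{"dx":-0.1,"dy":3,"dz":0,"rx":0,"ry":0,"rz":0},{"dx":0,"dy":3,"dz":0,"rx":0,"ry":0,"rz":0},{"dx":0,"dy":3,"dz":0,"rx":0,"ry":0,"rz":0},{"dx":0,"dy":3,"dz":0,"rx":0,"ry":0,"rz":0},{"dx":0,"dy":2,"dz":1,"rx":0,"ry":0,"rz":0},{"dx":0,"dy":0.5,"dz":2,"rx":0,"ry":0,"rz":0},{"dx":0,"dy":0,"dz":0,"rx":0,"ry":0,"rz":0},{"dx":0,"dy":0,"dz":0,"rx":0,"ry":0,"rz":0}]' 
python3 -c "
from h import *
togo(552.2,-328,37,0)"
```

```text
time: 5.05
eef_pos: [553.2, -124.6, 145.1]
tool_rot: [[1.0, 0.001, -0.001], [0.001, -1.0, -0.0], [-0.001, 0.0, -1.0]]
force: [0.3, -0.1, -3.8]
width: 58.5
gripper_force: 45.0
time: 5.88
eef_pos: [549.0, -327.8, 113.6]
tool_rot: [[1.0, -0.002, -0.005], [-0.002, -1.0, 0.002], [-0.005, -0.002, -1.0]]
force: [0.5, 0.8, -3.3]
width: 58.4
gripper_force: 45.0
t5.9 tcp [ 549.  -327.8  113.6] yaw-0.09 F [ 0.5  0.8 -3.3] w58.4 g45 tilt [-0.0047  0.0024] q [ 28.  36.  -1. 108.   1.  36. -65.]
 go cm [0.36 0.04 7.66] rz -0.002
```

```bash
python3 -m handwheel '[{"dx":0.15,"dy":0,"dz":1,"rx":0,"ry":0,"rz":0},{"dx":0.15,"dy":0,"dz":2,"rx":0,"ry":0,"rz":0},{"dx":0,"dy":0,"dz":2,"rx":0,"ry":0,"rz":0},{"dx":0,"dy":0,"dz":1.4,"rx":0,"ry":0,"rz":0},{"dx":0,"dy":0,"dz":0.5,"rx":0,"ry":0,"rz":0},{"dx":0,"dy":0,"dz":0,"rx":0,"ry":0,"rz":0},{"dx":0,"dy":0,"dz":0,"rx":0,"ry":0,"rz":0}]' >/dev/null
python3 -c "
from h import *
togo(552.2,-328,37,0)
s=viewer.get_image('scene')
crop(s['img'],'s4.png',80,235,140,130,5)"
```

```text
t6.5 tcp [ 554.9 -327.7   46.6] yaw0.03 F [-0.7 -0.2 -2.9] w58.0 g45 tilt [ 0.0004 -0.0001] q [ 27.  42.  -1. 109.   2.  29. -65.]
 go cm [-0.27  0.03  0.96] rz 0.001
```

View pics/s4.png

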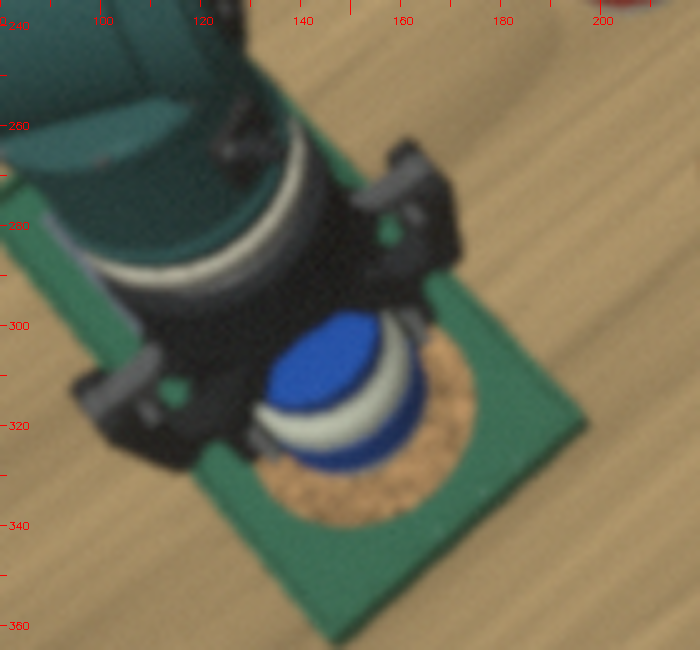

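The scene crop shows the jar hanging upright just above the cork. Its outline's lowest edge is about v=329.5 and its right edge about u=165; the cork runs from (131..174, 298..340).

```bash
python3 -c "
from h import *
from scipy.optimize import least_squares
s=viewer.get_image('scene')
a=np.linspace(0,2*np.pi,180)
def ext(x,y,r,zs):
  P=np.array([pix(s,(x+r*np.cos(t),y+r*np.sin(t),z)) for t in a for z in zs]); return P[:,0].max(),P[:,1].max(),P[:,0].min(),P[:,1].min()
for zb in (10,18):
  f=lambda p: np.array(ext(p[0],p[1],30,(zb,zb+12))[:2])-[164.9,329.4]
  print(zb,least_squares(f,[554,-329],diff_step=.003).x)
print(ext(554,-328.9,44,(10,)))
togo(552,-328,37)"
```

```text
10 [ 544.51795356 -328.18637596]
18 [ 547.69092999 -328.26574598]
(np.float64(174.5), np.float64(340.4), np.float64(129.4), np.float64(297.1))
t6.6 tcp [ 555.4 -328.4   47.4] yaw0.00 F [-0.7 -0.9 -3. ] w57.7 g45 tilt [ 0.002  -0.0011] q [ 27.  42.  -1. 109.   2.  29. -65.]
 go cm [-0.34 -0.04  1.04]
```

```bash
python3 -c "
from h import *
d=viewer.get_image('top');s=viewer.get_image('scene')
i=s['img'].astype(int);k=((i[...,2]>110)&(i[...,0]<70)).astype(np.uint8);k[:,:128]=0;k[:,170:]=0;k[:290]=0
n,l,st,ce=cv2.connectedComponentsWithStats(k);print(st[1:],ce[1:].round(1))
i0=cv2.imread('pics/scene0.png')[...,::-1].astype(int);k0=((i0[...,2]>110)&(i0[...,0]<70))
ys,xs=np.nonzero(k0[185:228,255:295]);print(xs.max()+255,ys.max()+185, (xs+ys).max()+440,np.sort(xs)[-3:]+255)
ys,xs=np.nonzero(k);print(xs.max(),ys.max(),(xs+ys).max())
for z in (80,100): print(pix(s,(560.7,-6.8,80)),pix(s,(555,-329,100)),ray(s,144.2,306.2,100))
for v in ((557,-9,80),(562,-5,80),(555,-329,100)):
  q=s['extrinsics']@np.array([*v,1]);print(q[2])
"
```

```text
[[133 298  22  20 275]
 [152 323   1   1   1]
 [147 325   1   1   1]
 [150 324   1   1   1]] [[143.6 307.4]
 [152.  323. ]
 [147.  325. ]
 [150.  324. ]]
285 219 498 [285 285 285]
154 325 475
[274.  208.9] [140.  302.2] [ 566.4 -327.7  100. ]
[274.  208.9] [140.  302.2] [ 566.4 -327.7  100. ]
872.3932807324544
871.9654808818791
739.3234952327767
```

```bash
python3 -m handwheel '[{"dx":-0.1,"dy":0,"dz":0.3,"rx":0,"ry":0,"rz":0},{"dx":0,"dy":0,"dz":0.2,"rx":0,"ry":0,"rz":0},{"dx":0,"dy":0,"dz":0.2,"rx":0,"ry":0,"rz":0},{"dx":0,"dy":0,"dz":0,"rx":0,"ry":0,"rz":0},{"dx":0,"dy":0,"dz":0,"rx":0,"ry":0,"rz":0}]' | sed -n '2p;4p'
python3 -m handwheel '[{"dx":0,"dy":0,"dz":0.1,"rx":0,"ry":0,"rz":0},{"dx":0,"dy":0,"dz":0,"rx":0,"ry":0,"rz":0}]' | sed -n '2p;4p'
python3 -m handwheel '[{"dx":0,"dy":0,"dz":0.1,"rx":0,"ry":0,"rz":0},{"dx":0,"dy":0,"dz":0,"rx":0,"ry":0,"rz":0}]' | sed -n '2p;4p'
```

```text
eef_pos: [553.2, -328.0, 39.0]
force: [0.7, -1.2, -1.4]
eef_pos: [553.4, -328.0, 38.1]
force: [-0.2, 0.4, -2.4]
eef_pos: [553.4, -328.0, 37.1]
force: [0.6, 0.0, -2.2]
```

```bash
python3 -m handwheel '[{"dx":0,"dy":0,"dz":0.1,"rx":0,"ry":0,"rz":0},{"dx":0,"dy":0,"dz":0,"rx":0,"ry":0,"rz":0}]' | sed -n '2p;4p'
python3 -m handwheel '[{"dx":0,"dy":0,"dz":0.08,"rx":0,"ry":0,"rz":0},{"dx":0,"dy":0,"dz":0,"rx":0,"ry":0,"rz":0}]' | sed -n '2p;4p'
```

```text
eef_pos: [553.4, -328.0, 36.1]
force: [-0.1, -0.1, -2.6]
eef_pos: [553.4, -328.0, 35.4]
force: [-0.9, 0.1, -2.7]
```

```bash
python3 -m handwheel '[{"dx":0,"dy":0,"dz":0.08,"rx":0,"ry":0,"rz":0},{"dx":0,"dy":0,"dz":0,"rx":0,"ry":0,"rz":0}]' | sed -n '2p;4p'
python3 -m handwheel '[{"dx":0,"dy":0,"dz":0.08,"rx":0,"ry":0,"rz":0},{"dx":0,"dy":0,"dz":0,"rx":0,"ry":0,"rz":0}]' | sed -n '2p;4p'
```

```text
eef_pos: [553.4, -328.1, 35.2]
force: [-1.1, 1.0, 1.0]
eef_pos: [553.3, -328.1, 35.1]
force: [-2.5, 1.8, 7.8]
```

```bash
python3 -m handwheel '[{"dx":0,"dy":0,"dz":-0.05,"rx":0,"ry":0,"rz":0},{"dx":0,"dy":0,"dz":0,"rx":0,"ry":0,"rz":0},{"dx":0,"dy":0,"dz":0,"rx":0,"ry":0,"rz":0},{"dx":0,"dy":0,"dz":0,"rx":0,"ry":0,"rz":0},{"dx":0,"dy":0,"dz":0,"rx":0,"ry":0,"rz":0},{"dx":0,"dy":0,"dz":0,"rx":0,"ry":0,"rz":0}]' 1 | tail -2
python3 -m handwheel '[{"dx":0,"dy":0,"dz":-1,"rx":0,"ry":0,"rz":0},{"dx":0,"dy":0,"dz":-2,"rx":0,"ry":0,"rz":0},{"dx":0,"dy":0,"dz":-3,"rx":0,"ry":0,"rz":0},{"dx":0,"dy":0,"dz":-3,"rx":0,"ry":0,"rz":0},{"dx":0,"dy":-1,"dz":-2,"rx":0,"ry":0,"rz":0},{"dx":0.4,"dy":-3,"dz":0,"rx":0,"ry":0,"rz":0},{"dx":1,"dy":-3,"dz":0,"rx":0,"ry":0,"rz":0},{"dx":1.3,"dy":-3,"dz":0,"rx":0,"ry":0,"rz":0},{"dx":1.3,"dy":-3,"dz":0,"rx":0,"ry":0,"rz":0},{"dx":1.3,"dy":-3,"dz":0,"rx":0,"ry":0,"rz":0}]' |sed -n '2p;4p'
cat >> h.py <<'E'
def seg(d,nm,f,box,z):
    i=d["img"].astype(int); m=f(i[...,0],i[...,1],i[...,2]); c0,r0,c1,r1=box
    k=np.zeros(m.shape,np.uint8); k[r0:r1,c0:c1]=m[r0:r1,c0:c1]
    n,l,st,ce=cv2.connectedComponentsWithStats(k); j=1+np.argmax(st[1:,4])
    print(nm,st[j],ce[j].round(1),ray(d,*ce[j],z))
fblue=lambda r,g,b:(b>110)&(r<70)
fred=lambda r,g,b:(r>140)&(g<60)&(b<70)
E
python3 -c "
from h import *
togo(685.5,-7.9,160,0)
d=viewer.get_image('top');s=viewer.get_image('scene')
seg(d,'Tb',fblue,(390,180,445,235),88.5);seg(s,'Sb',fblue,(120,270,180,345),88.5)
crop(d['img'],'t5.png',385,175,70,115,5)"
```

```text
width: 85.5
gripper_force: 0.0
eef_pos: [606.9, -166.8, 145.4]
force: [-0.1, -0.4, -0.3]
t9.4 tcp [ 606.9 -166.8  145.4] yaw-0.04 F [-0.1 -0.4 -0.3] w85.3 g0 tilt [ 0.0009 -0.0002] q [ 12.  33.  -1. 109.   1.  38. -79.]
 go cm [  7.85 -15.89  -1.46] rz -0.001Traceback (most recent call last):
  File "<string>", line 5, in <module>
    seg(d,'Tb',fblue,(390,180,445,235),88.5);seg(s,'Sb',fblue,(120,270,180,345),88.5)
    ~~~^^^^^^^^^^^^^^^^^^^^^^^^^^^^^^^^^^^^^
  File "h.py", line 25, in seg
    n,l,st,ce=cv2.connectedComponentsWithStats(k); j=1+np.argmax(st[1:,4])
                                                       ~~~~~~~~~^^^^^^^^^^
    return _wrapfunc(a, 'argmax', axis=axis, out=out, **kwds)
    return bound(*args, **kwds)
ValueError: attempt to get argmax of an empty sequence
```

```bash
python3 -m handwheel '[{"dx":1.3,"dy":-3,"dz":0,"rx":0,"ry":0,"rz":0},{"dx":1.6,"dy":-3,"dz":0,"rx":0,"ry":0,"rz":0},{"dx":1.6,"dy":-3,"dz":0,"rx":0,"ry":0,"rz":0},{"dx":1.6,"dy":-3,"dz":0,"rx":0,"ry":0,"rz":0},{"dx":1.2,"dy":-2.6,"dz":1,"rx":0,"ry":0,"rz":0},{"dx":0.5,"dy":-1.3,"dz":2,"rx":0,"ry":0,"rz":0},{"dx":0,"dy":0,"dz":0,"rx":0,"ry":0,"rz":0},{"dx":0,"dy":0,"dz":0,"rx":0,"ry":0,"rz":0}]' |sed -n '2p;4p'
python3 -c "
from h import *
togo(685.5,-7.9,30,0)
d=viewer.get_image('top');s=viewer.get_image('scene')
crop(d['img'],'t5.png',385,175,70,115,5)
seg(d,'Tb',fblue,(390,180,445,235),88.5);seg(s,'Sb',fblue,(120,270,180,345),88.5)
"
```

```text
eef_pos: [683.5, -8.2, 113.6]
force: [-0.4, -0.2, -0.7]
t10.2 tcp [683.5  -8.2 113.6] yaw0.11 F [-0.4 -0.2 -0.7] w85.1 g0 tilt [-0.0027 -0.0001] q [ -3.  39.  -0. 102.   0.  39. -93.]
 go cm [ 0.22 -0.03  8.36] rz 0.002
Tb [417 198  23  23 419] [428.1 209.4] [ 549.1 -327.9   88.5]
Sb [126 289  31  30 696] [140.9 303.3] [ 552.  -328.8   88.5]
```

View pics/t5.png

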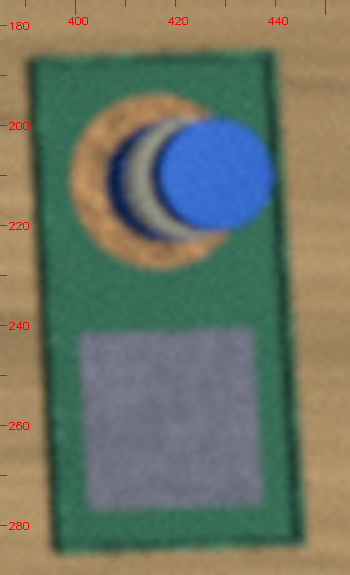

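The top crop shows the blue jar standing upright on the cork. Its lid is at (428,209), which after correcting for height comes out about 1.5 mm from the mat centre at (416,211). Grey mat is centred at (418.6,258.5). Next the terracotta tumbler.

```bash
python3 -m handwheel '[{"dx":0.1,"dy":0,"dz":2,"rx":0,"ry":0,"rz":0},{"dx":0,"dy":0,"dz":2.5,"rx":0,"ry":0,"rz":0},{"dx":0,"dy":0,"dz":2,"rx":0,"ry":0,"rz":0},{"dx":0,"dy":0,"dz":1.3,"rx":0,"ry":0,"rz":0},{"dx":0,"dy":0,"dz":0.5,"rx":0,"ry":0,"rz":0},{"dx":0,"dy":0,"dz":0,"rx":0,"ry":0,"rz":0},{"dx":0,"dy":0,"dz":0,"rx":0,"ry":0,"rz":0}]' 1 | sed -n '2p;4p'
 python3 -m handwheel '[{"dx":0,"dy":0,"dz":0,"rx":0,"ry":0,"rz":0},{"dx":0,"dy":0,"dz":0,"rx":0,"ry":0,"rz":0},{"dx":0,"dy":0,"dz":0,"rx":0,"ry":0,"rz":0},{"dx":0,"dy":0,"dz":0,"rx":0,"ry":0,"rz":0},{"dx":0,"dy":0,"dz":0,"rx":0,"ry":0,"rz":0},{"dx":0,"dy":0,"dz":0,"rx":0,"ry":0,"rz":0},{"dx":0,"dy":0,"dz":0,"rx":0,"ry":0,"rz":0},{"dx":0,"dy":0,"dz":0,"rx":0,"ry":0,"rz":0}]' 0 30 | tail -5
python3 -m handwheel '[{"dx":0,"dy":0,"dz":-0.5,"rx":0,"ry":0,"rz":0},{"dx":0,"dy":0,"dz":-1,"rx":0,"ry":0,"rz":0},{"dx":0,"dy":0,"dz":0,"rx":0,"ry":0,"rz":0}]' | tail -6
python3 -c "
from h import *
togo(432.8,-333.2,30,0)"
```

```text
eef_pos: [686.1, -9.9, 32.3]
force: [0.4, -1.0, 0.1]
eef_pos: [687.0, -9.0, 33.2]
tool_rot: [[1.0, -0.0, 0.003], [-0.0, -1.0, 0.0], [0.003, -0.0, -1.0]]
force: [-1.1, -0.2, 6.2]
width: 58.5
gripper_force: 30.6
time: 11.78
eef_pos: [686.4, -9.0, 48.1]
tool_rot: [[1.0, -0.0, 0.002], [-0.0, -1.0, 0.0], [0.002, -0.0, -1.0]]
force: [0.7, -0.1, -1.2]
width: 58.8
gripper_force: 32.4
t11.8 tcp [686.4  -9.   48.1] yaw-0.01 F [ 0.7 -0.1 -1.2] w58.8 g32 tilt [0.0023 0.0001] q [ -3.  44.  -0. 103.   0.  33. -93.]
 go cm [-25.36  32.42   1.75] rz -0.000
```

```bash
python3 -m handwheel '[{"dx":0,"dy":0,"dz":-1.5,"rx":0,"ry":0,"rz":0},{"dx":0,"dy":0,"dz":-2.5,"rx":0,"ry":0,"rz":0},{"dx":0,"dy":0,"dz":-2.7,"rx":0,"ry":0,"rz":0},{"dx":0,"dy":0,"dz":-2.3,"rx":0,"ry":0,"rz":0},{"dx":-0.5,"dy":0.7,"dz":-1,"rx":0,"ry":0,"rz":0},{"dx":-1.4,"dy":1.8,"dz":0,"rx":0,"ry":0,"rz":0},{"dx":-2.1,"dy":2.7,"dz":0,"rx":0,"ry":0,"rz":0},{"dx":-2.1,"dy":2.7,"dz":0,"rx":0,"ry":0,"rz":0},{"dx":-2.1,"dy":2.7,"dz":0,"rx":0,"ry":0,"rz":0},{"dx":-2.1,"dy":2.7,"dz":0,"rx":0,"ry":0,"rz":0}]' |sed -n '2p;4p'
python3 -m handwheel '[{"dx":-2.1,"dy":2.7,"dz":0,"rx":0,"ry":0,"rz":0},{"dx":-2.1,"dy":2.7,"dz":0,"rx":0,"ry":0,"rz":0},{"dx":-2.1,"dy":2.7,"dz":0,"rx":0,"ry":0,"rz":0},{"dx":-2.1,"dy":2.7,"dz":0,"rx":0,"ry":0,"rz":0},{"dx":-2.1,"dy":2.7,"dz":0,"rx":0,"ry":0,"rz":0},{"dx":-2.1,"dy":2.7,"dz":0,"rx":0,"ry":0,"rz":0},{"dx":-1.4,"dy":1.8,"dz":0,"rx":0,"ry":0,"rz":0},{"dx":-1,"dy":1,"dz":0,"rx":0,"ry":0,"rz":0},{"dx":0,"dy":0,"dz":0,"rx":0,"ry":0,"rz":0},{"dx":0,"dy":0,"dz":0,"rx":0,"ry":0,"rz":0}]' |sed -n '2p;4,6p'
python3 -c "
from h import *
togo(433.7,-333.2,48,0)"
```

```text
eef_pos: [580.1, -143.6, 146.3]
force: [0.4, -1.0, -1.3]
eef_pos: [430.9, -332.6, 146.3]
force: [1.4, 0.1, -0.8]
width: 58.9
gripper_force: 32.7
t13.4 tcp [ 430.9 -332.6  146.3] yaw-0.17 F [ 1.4  0.1 -0.8] w58.9 g33 tilt [-0.0009  0.0003] q [ 34.  28.  -2. 119.   1.  33. -59.]
 go cm [0.29 0.06 9.83] rz -0.003
```

```bash
python3 -m handwheel '[{"dx":0.2,"dy":0.05,"dz":1.5,"rx":0,"ry":0,"rz":0},{"dx":0,"dy":0,"dz":2.5,"rx":0,"ry":0,"rz":0},{"dx":0,"dy":0,"dz":2.5,"rx":0,"ry":0,"rz":0},{"dx":0,"dy":0,"dz":2,"rx":0,"ry":0,"rz":0},{"dx":0,"dy":0,"dz":1,"rx":0,"ry":0,"rz":0},{"dx":0,"dy":0,"dz":0.4,"rx":0,"ry":0,"rz":0},{"dx":0,"dy":0,"dz":0,"rx":0,"ry":0,"rz":0},{"dx":0,"dy":0,"dz":0,"rx":0,"ry":0,"rz":0}]' |sed -n '2p;4p'
python3 -m handwheel '[{"dx":0,"dy":0,"dz":0.1,"rx":0,"ry":0,"rz":0},{"dx":0,"dy":0,"dz":0.1,"rx":0,"ry":0,"rz":0},{"dx":0,"dy":0,"dz":0,"rx":0,"ry":0,"rz":0}]' | sed -n '2p;4p'
python3 -c "
from h import *
togo(433.7,-333.2,42,0)"
```

```text
eef_pos: [435.3, -332.3, 48.0]
force: [-0.2, -0.6, -0.7]
eef_pos: [434.9, -332.8, 46.1]
force: [-1.5, 0.3, -1.1]
t14.4 tcp [ 434.9 -332.8   46.1] yaw-0.01 F [-1.5  0.3 -1.1] w59.1 g33 tilt [ 0.0012 -0.0008] q [ 34.  38.  -1. 122.   2.  21. -59.]
 go cm [-0.12  0.04  0.41] rz -0.000
```

```bash
python3 -m handwheel '[{"dx":-0.1,"dy":0.04,"dz":0.15,"rx":0,"ry":0,"rz":0},{"dx":0,"dy":0,"dz":0.1,"rx":0,"ry":0,"rz":0},{"dx":0,"dy":0,"dz":0,"rx":0,"ry":0,"rz":0}]' | sed -n '2p;4p'
python3 -m handwheel '[{"dx":0,"dy":0,"dz":0.1,"rx":0,"ry":0,"rz":0},{"dx":0,"dy":0,"dz":0,"rx":0,"ry":0,"rz":0}]' | sed -n '2p;4p'
python3 -m handwheel '[{"dx":0,"dy":0,"dz":0.08,"rx":0,"ry":0,"rz":0},{"dx":0,"dy":0,"dz":0,"rx":0,"ry":0,"rz":0}]' | sed -n '2p;4p'
```

```text
eef_pos: [433.2, -333.0, 42.9]
force: [0.7, 0.3, -1.5]
eef_pos: [433.4, -332.9, 41.8]
force: [0.2, -0.6, -2.1]
eef_pos: [433.7, -332.9, 41.3]
force: [-0.3, -0.5, 0.2]
```

```bash
python3 -m handwheel '[{"dx":0,"dy":0,"dz":0.04,"rx":0,"ry":0,"rz":0},{"dx":0,"dy":0,"dz":0,"rx":0,"ry":0,"rz":0}]' | sed -n '2p;4p'
python3 -m handwheel '[{"dx":0,"dy":0,"dz":0,"rx":0,"ry":0,"rz":0},{"dx":0,"dy":0,"dz":0,"rx":0,"ry":0,"rz":0},{"dx":0,"dy":0,"dz":0,"rx":0,"ry":0,"rz":0},{"dx":0,"dy":0,"dz":0,"rx":0,"ry":0,"rz":0},{"dx":0,"dy":0,"dz":0,"rx":0,"ry":0,"rz":0}]' 1 | sed -n '2p;4,6p'
python3 -m handwheel '[{"dx":0,"dy":0,"dz":-1,"rx":0,"ry":0,"rz":0},{"dx":0,"dy":0,"dz":-2,"rx":0,"ry":0,"rz":0},{"dx":0,"dy":0,"dz":-3,"rx":0,"ry":0,"rz":0},{"dx":0,"dy":0,"dz":-3,"rx":0,"ry":0,"rz":0},{"dx":0,"dy":-0.5,"dz":-1,"rx":0,"ry":0,"rz":0},{"dx":0.5,"dy":-2,"dz":0,"rx":0,"ry":0,"rz":0},{"dx":1,"dy":-3.4,"dz":0,"rx":0,"ry":0,"rz":0},{"dx":1.1,"dy":-3.6,"dz":0,"rx":0,"ry":0,"rz":0},{"dx":1.1,"dy":-3.6,"dz":0,"rx":0,"ry":0,"rz":0},{"dx":1.1,"dy":-3.6,"dz":0,"rx":0,"ry":0,"rz":0}]' |sed -n '2p;4p'
python3 -m handwheel '[{"dx":1.1,"dy":-3.6,"dz":0,"rx":0,"ry":0,"rz":0},{"dx":1.1,"dy":-3.6,"dz":0,"rx":0,"ry":0,"rz":0},{"dx":1.1,"dy":-3.6,"dz":0,"rx":0,"ry":0,"rz":0},{"dx":1.1,"dy":-3.6,"dz":0,"rx":0,"ry":0,"rz":0},{"dx":1.1,"dy":-3.6,"dz":0,"rx":0,"ry":0,"rz":0},{"dx":1.1,"dy":-3.6,"dz":0,"rx":0,"ry":0,"rz":0},{"dx":1.1,"dy":-3.6,"dz":0,"rx":0,"ry":0,"rz":0},{"dx":1.1,"dy":-2.4,"dz":0,"rx":0,"ry":0,"rz":0},{"dx":0.2,"dy":-0.9,"dz":0,"rx":0,"ry":0,"rz":0},{"dx":0,"dy":0,"dz":0,"rx":0,"ry":0,"rz":0}]' |sed -n '2p;4p'
python3 -c "
from h import *
togo(575.3,133,51,0)
d=viewer.get_image('top');s=viewer.get_image('scene')
a=np.zeros((560,700,3),np.uint8)
crop(d['img'],'a.png',390,230,70,70,5);crop(s['img'],'b.png',75,225,100,80,4)
A=cv2.imread('pics/a.png');B=cv2.imread('pics/b.png');M=np.zeros((350,760,3),np.uint8);M[:,:350]=A;M[:320,355:755]=B;cv2.imwrite('pics/m6.png',M)"
```

```text
eef_pos: [433.8, -333.0, 41.2]
force: [-0.1, 1.4, 4.8]
eef_pos: [433.4, -333.0, 40.6]
force: [0.4, 0.5, 0.0]
width: 85.5
gripper_force: 0.0
eef_pos: [481.4, -164.3, 141.0]
force: [0.7, 0.5, 0.0]
eef_pos: [571.8, 123.0, 140.8]
force: [0.4, -0.8, -0.1]
t17.2 tcp [571.8 123.  140.8] yaw0.31 F [ 0.4 -0.8 -0.1] w85.5 g0 tilt [0.0007 0.0019] q [ -17.   31.    0.  115.   -1.   35. -106.]
 go cm [ 0.35 -0.98  8.98] rz 0.005
```

View pics/m6.png

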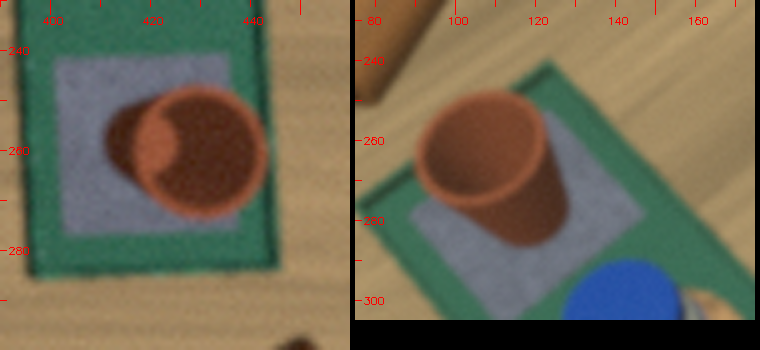

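The picture shows the terracotta tumbler upright on the grey mat, with its rim centred at top (429.7,260.1) and scene (106,262).

```bash
python3 -m handwheel '[{"dx":0.3,"dy":-0.95,"dz":0,"rx":0,"ry":0,"rz":0.003},{"dx":0,"dy":0,"dz":1.5,"rx":0,"ry":0,"rz":0},{"dx":0,"dy":0,"dz":1.5,"rx":0,"ry":0,"rz":0},{"dx":0,"dy":0,"dz":0,"rx":0,"ry":0,"rz":0},{"dx":0,"dy":0,"dz":0,"rx":0,"ry":0,"rz":0}]' |sed -n '2p;4p'
python3 -c "
from h import *
togo(575.8,133,50,0)
d=viewer.get_image('top');s=viewer.get_image('scene')
print(ray(d,429.7,260.1,88.5),ray(s,106.2,261.9,88.5))"
```

```text
eef_pos: [573.6, 126.8, 110.2]
force: [-0.5, -0.3, -0.5]
t17.7 tcp [573.6 126.8 110.2] yaw-0.32 F [-0.5 -0.3 -0.5] w85.6 g0 tilt [-0.0023 -0.0013] q [ -17.   33.    1.  115.   -1.   32. -107.]
 go cm [ 0.23 -0.63  6.02] rz -0.006
[ 431.9 -330.1   88.5] [ 436.3 -331.4   88.5]
```

```bash
python3 -m handwheel '[{"dx":0.15,"dy":-0.5,"dz":1,"rx":0,"ry":0,"rz":-0.003},{"dx":0,"dy":0,"dz":1.5,"rx":0,"ry":0,"rz":0},{"dx":0,"dy":0,"dz":1.5,"rx":0,"ry":0,"rz":0},{"dx":0,"dy":0,"dz":1,"rx":0,"ry":0,"rz":0},{"dx":0,"dy":0,"dz":0.8,"rx":0,"ry":0,"rz":0},{"dx":0,"dy":0,"dz":0,"rx":0,"ry":0,"rz":0},{"dx":0,"dy":0,"dz":0,"rx":0,"ry":0,"rz":0}]' |sed -n '2p;4p'
python3 -c "
from h import *
togo(575.8,133,50,0)"
```

```text
eef_pos: [576.0, 133.6, 52.4]
force: [-0.1, -0.3, -0.5]
t18.4 tcp [576.  133.6  52.4] yaw-0.01 F [-0.1 -0.3 -0.5] w85.3 g0 tilt [-0.0006 -0.0002] q [ -18.   39.    0.  116.   -1.   25. -107.]
 go cm [-0.02  0.06  0.24] rz -0.000
```

```bash
python3 -m handwheel '[{"dx":0,"dy":0,"dz":0.25,"rx":0,"ry":0,"rz":0},{"dx":0,"dy":0,"dz":0,"rx":0,"ry":0,"rz":0},{"dx":0,"dy":0,"dz":0,"rx":0,"ry":0,"rz":0},{"dx":0,"dy":0,"dz":0,"rx":0,"ry":0,"rz":0},{"dx":0,"dy":0,"dz":0,"rx":0,"ry":0,"rz":0},{"dx":0,"dy":0,"dz":0,"rx":0,"ry":0,"rz":0},{"dx":0,"dy":0,"dz":0,"rx":0,"ry":0,"rz":0},{"dx":0,"dy":0,"dz":0,"rx":0,"ry":0,"rz":0}]' 0 25 |sed -n '2p;4,6p'
python3 -m handwheel '[{"dx":0,"dy":0,"dz":-0.5,"rx":0,"ry":0,"rz":0},{"dx":0,"dy":0,"dz":-1,"rx":0,"ry":0,"rz":0},{"dx":0,"dy":0,"dz":-1,"rx":0,"ry":0,"rz":0},{"dx":0,"dy":0,"dz":0,"rx":0,"ry":0,"rz":0}]'  |sed -n '2p;4,6p'
python3 -c "
from h import *
togo(433.7,-332,190,0)
s=viewer.get_image('scene')
crop(s['img'],'s7.png',280,110,100,100,5)"
```

```text
eef_pos: [576.6, 133.7, 50.9]
force: [-0.2, 0.3, 5.9]
width: 60.2
gripper_force: 26.9
eef_pos: [577.3, 133.9, 77.3]
force: [0.7, 0.9, -1.5]
width: 60.2
gripper_force: 27.5
t19.4 tcp [577.3 133.9  77.3] yaw-0.02 F [ 0.7  0.9 -1.5] w60.2 g27 tilt [0.0032 0.0009] q [ -18.   37.    1.  115.   -1.   28. -107.]
 go cm [-14.31  46.58 -11.36] rz -0.000
```

View pics/s7.png

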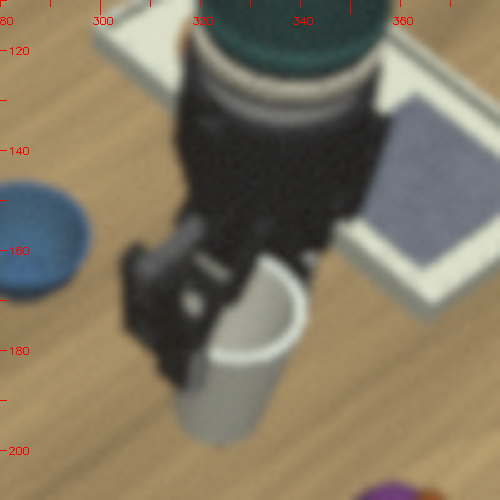

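The scene crop shows the white tumbler hanging upright in the pads, which hold it near the rim. Carrying it to the terracotta tumbler.

```bash
python3 -m handwheel '[{"dx":0,"dy":0,"dz":-1.5,"rx":0,"ry":0,"rz":0},{"dx":0,"dy":0,"dz":-2.5,"rx":0,"ry":0,"rz":0},{"dx":0,"dy":0,"dz":-2.5,"rx":0,"ry":0,"rz":0},{"dx":0,"dy":0,"dz":-2.5,"rx":0,"ry":0,"rz":0},{"dx":-0.3,"dy":0.9,"dz":-1,"rx":0,"ry":0,"rz":0},{"dx":-0.6,"dy":2,"dz":0,"rx":0,"ry":0,"rz":0},{"dx":-1,"dy":3.2,"dz":0,"rx":0,"ry":0,"rz":0},{"dx":-1,"dy":3.2,"dz":0,"rx":0,"ry":0,"rz":0},{"dx":-1,"dy":3.2,"dz":0,"rx":0,"ry":0,"rz":0},{"dx":-1,"dy":3.2,"dz":0,"rx":0,"ry":0,"rz":0}]' |sed -n '2p;4p'
python3 -m handwheel '[{"dx":-1,"dy":3.2,"dz":0,"rx":0,"ry":0,"rz":0},{"dx":-1,"dy":3.2,"dz":0,"rx":0,"ry":0,"rz":0},{"dx":-1,"dy":3.2,"dz":0,"rx":0,"ry":0,"rz":0},{"dx":-1,"dy":3.2,"dz":0,"rx":0,"ry":0,"rz":0},{"dx":-1,"dy":3.2,"dz":0,"rx":0,"ry":0,"rz":0},{"dx":-1,"dy":3.2,"dz":0,"rx":0,"ry":0,"rz":0},{"dx":-1,"dy":3.2,"dz":0,"rx":0,"ry":0,"rz":0},{"dx":-1,"dy":3.2,"dz":0,"rx":0,"ry":0,"rz":0},{"dx":-1,"dy":3.2,"dz":0,"rx":0,"ry":0,"rz":0},{"dx":-0.4,"dy":1.5,"dz":0,"rx":0,"ry":0,"rz":0}]' |sed -n '2p;4p'
python3 -m handwheel '[{"dx":0,"dy":0.5,"dz":0,"rx":0,"ry":0,"rz":0},{"dx":0,"dy":0,"dz":0,"rx":0,"ry":0,"rz":0},{"dx":0,"dy":0,"dz":0,"rx":0,"ry":0,"rz":0},{"dx":0,"dy":0,"dz":0,"rx":0,"ry":0,"rz":0}]' |sed -n '2p;4,6p'
python3 -c "
from h import *
togo(434.2,-332,100,0)"
```

```text
eef_pos: [525.2, -25.5, 174.5]
force: [0.1, -1.2, -1.3]
eef_pos: [429.1, -331.7, 174.6]
force: [-0.5, 0.6, -1.9]
eef_pos: [433.5, -329.1, 174.8]
force: [0.6, 1.3, -2.4]
width: 60.1
gripper_force: 27.8
t21.4 tcp [ 433.5 -329.1  174.8] yaw0.17 F [ 0.6  1.3 -2.4] w60.1 g28 tilt [-0.0005  0.0017] q [ 32.  25.   1. 118.  -1.  36. -56.]
 go cm [0.08 0.3  7.48] rz 0.003
```

```bash
python3 -m handwheel '[{"dx":0.08,"dy":0.3,"dz":1,"rx":0,"ry":0,"rz":0},{"dx":0,"dy":0,"dz":1,"rx":0,"ry":0,"rz":0},{"dx":0,"dy":0,"dz":0.6,"rx":0,"ry":0,"rz":0},{"dx":0,"dy":0,"dz":0,"rx":0,"ry":0,"rz":0},{"dx":0,"dy":0,"dz":0,"rx":0,"ry":0,"rz":0},{"dx":0,"dy":0,"dz":0,"rx":0,"ry":0,"rz":0}]' |sed -n '2p;4,6p'
python3 -c "
from h import *
togo(434.2,-332,100,0)
s=viewer.get_image('scene')
crop(s['img'],'s8.png',60,205,110,100,5)"
```

```text
eef_pos: [433.8, -334.3, 149.0]
force: [-0.2, 0.3, -1.4]
width: 60.4
gripper_force: 27.8
t21.9 tcp [ 433.8 -334.3  149. ] yaw0.00 F [-0.2  0.3 -1.4] w60.4 g28 tilt [-0.0003  0.0002] q [ 32.  28.   1. 119.  -1.  33. -56.]
 go cm [ 0.04 -0.22  4.9 ] rz 0.000
```

View pics/s8.png

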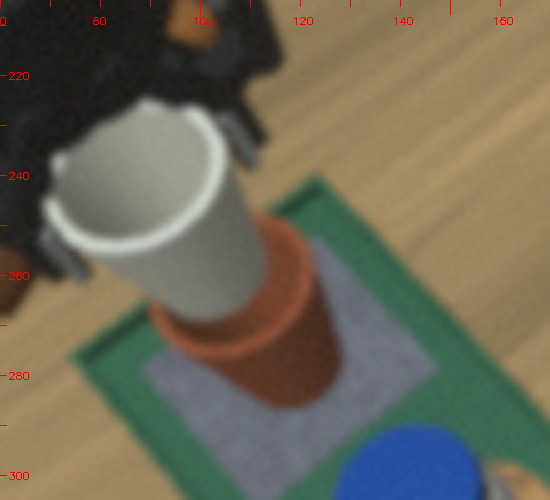

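The crop shows the white tumbler's base about 10 mm above the terracotta rim and roughly concentric with it (base around (103,262), rim centre around (106,262)). Lowering in small steps.

```bash
python3 -m handwheel '[{"dx":0.05,"dy":-0.2,"dz":0.4,"rx":0,"ry":0,"rz":0},{"dx":0,"dy":0,"dz":0.8,"rx":0,"ry":0,"rz":0},{"dx":0,"dy":0,"dz":0.8,"rx":0,"ry":0,"rz":0},{"dx":0,"dy":0,"dz":0.5,"rx":0,"ry":0,"rz":0},{"dx":0,"dy":0,"dz":0,"rx":0,"ry":0,"rz":0},{"dx":0,"dy":0,"dz":0,"rx":0,"ry":0,"rz":0}]' |sed -n '2p;4,6p'
python3 -m handwheel '[{"dx":0,"dy":0,"dz":0.4,"rx":0,"ry":0,"rz":0},{"dx":0,"dy":0,"dz":0.4,"rx":0,"ry":0,"rz":0},{"dx":0,"dy":0,"dz":0.4,"rx":0,"ry":0,"rz":0},{"dx":0,"dy":0,"dz":0,"rx":0,"ry":0,"rz":0},{"dx":0,"dy":0,"dz":0,"rx":0,"ry":0,"rz":0}]' |sed -n '2p;4,6p'
```

```text
eef_pos: [433.8, -332.2, 123.5]
force: [-0.7, -0.0, -1.4]
width: 60.4
gripper_force: 27.8
eef_pos: [434.0, -332.3, 111.9]
force: [0.7, 0.4, -1.4]
width: 60.1
gripper_force: 27.8
```

```bash
for i in 1 2 3; do python3 -m handwheel '[{"dx":0,"dy":0,"dz":0.15,"rx":0,"ry":0,"rz":0},{"dx":0,"dy":0,"dz":0.15,"rx":0,"ry":0,"rz":0},{"dx":0,"dy":0,"dz":0,"rx":0,"ry":0,"rz":0}]' |sed -n '2p;4p'; done
```

```text
eef_pos: [434.2, -332.4, 109.1]
force: [-0.5, -0.0, -2.3]
eef_pos: [434.1, -332.3, 105.9]
force: [-0.7, 1.4, -1.7]
eef_pos: [434.1, -332.3, 102.9]
force: [-0.5, 0.3, -0.8]
```

```bash
for i in 1 2; do python3 -m handwheel '[{"dx":0,"dy":0,"dz":0.1,"rx":0,"ry":0,"rz":0},{"dx":0,"dy":0,"dz":0.1,"rx":0,"ry":0,"rz":0},{"dx":0,"dy":0,"dz":0,"rx":0,"ry":0,"rz":0}]' |sed -n '2p;4p'; done; python3 -c "
from h import *
print(arm.observe()['ft_torque'].round(3))"
```

```text
eef_pos: [434.2, -332.3, 101.0]
force: [-0.1, 0.3, -1.8]
eef_pos: [434.2, -332.2, 99.0]
force: [0.1, 0.2, -1.8]
[ 0.065 -0.076 -0.03 ]
```

```bash
for i in 1 2; do python3 -m handwheel '[{"dx":0,"dy":0,"dz":0.1,"rx":0,"ry":0,"rz":0},{"dx":0,"dy":0,"dz":0,"rx":0,"ry":0,"rz":0},{"dx":0,"dy":0,"dz":0,"rx":0,"ry":0,"rz":0}]' |sed -n '2p;4p'; done; python3 -c "
from h import *
print(arm.observe()['ft_torque'].round(3))"
```

```text
eef_pos: [434.2, -332.3, 98.1]
force: [0.1, -0.1, -1.6]
eef_pos: [434.2, -332.3, 97.1]
force: [-0.2, 0.2, -2.4]
[ 0.125  0.008 -0.01 ]
```

```bash
for i in 1 2; do python3 -m handwheel '[{"dx":0,"dy":0,"dz":0.05,"rx":0,"ry":0,"rz":0},{"dx":0,"dy":0,"dz":0,"rx":0,"ry":0,"rz":0},{"dx":0,"dy":0,"dz":0,"rx":0,"ry":0,"rz":0}]' |sed -n '2p;4p'; done
```

```text
eef_pos: [434.2, -332.4, 96.7]
force: [0.7, 0.1, -1.2]
eef_pos: [434.2, -332.3, 96.2]
force: [-0.5, 0.7, -0.2]
```

```bash
for i in 1 2; do python3 -m handwheel '[{"dx":0,"dy":0,"dz":0.03,"rx":0,"ry":0,"rz":0},{"dx":0,"dy":0,"dz":0,"rx":0,"ry":0,"rz":0}]' |sed -n '2p;4p'; done
```

```text
eef_pos: [434.2, -332.4, 95.9]
force: [-0.0, -0.2, -0.4]
eef_pos: [434.3, -332.4, 95.6]
force: [-0.7, 0.9, -1.7]
```

```bash
for i in 1 2; do python3 -m handwheel '[{"dx":0,"dy":0,"dz":0.03,"rx":0,"ry":0,"rz":0},{"dx":0,"dy":0,"dz":0,"rx":0,"ry":0,"rz":0}]' |sed -n '2p;4p'; done
```

```text
eef_pos: [434.3, -332.4, 95.3]
force: [-0.5, 0.2, -0.5]
eef_pos: [434.4, -332.4, 95.0]
force: [0.3, 1.0, -0.3]
```

```bash
python3 -m handwheel '[{"dx":0,"dy":0,"dz":0.03,"rx":0,"ry":0,"rz":0},{"dx":0,"dy":0,"dz":0,"rx":0,"ry":0,"rz":0}]' |sed -n '2p;4p'
```

```text
eef_pos: [434.4, -332.3, 94.8]
force: [-0.2, 1.4, 2.1]
```

```bash
python3 -m handwheel '[{"dx":0,"dy":0,"dz":-0.02,"rx":0,"ry":0,"rz":0},{"dx":0,"dy":0,"dz":0,"rx":0,"ry":0,"rz":0},{"dx":0,"dy":0,"dz":0,"rx":0,"ry":0,"rz":0},{"dx":0,"dy":0,"dz":0,"rx":0,"ry":0,"rz":0},{"dx":0,"dy":0,"dz":0,"rx":0,"ry":0,"rz":0},{"dx":0,"dy":0,"dz":0,"rx":0,"ry":0,"rz":0}]' 1 | sed -n '2p;4,6p'
python3 -m handwheel '[{"dx":0,"dy":0,"dz":-1,"rx":0,"ry":0,"rz":0},{"dx":0,"dy":0,"dz":-2,"rx":0,"ry":0,"rz":0},{"dx":0,"dy":0,"dz":-2.5,"rx":0,"ry":0,"rz":0},{"dx":0,"dy":-0.5,"dz":-1,"rx":0,"ry":0,"rz":0},{"dx":0,"dy":-2,"dz":0,"rx":0,"ry":0,"rz":0},{"dx":0,"dy":-3.3,"dz":0,"rx":0,"ry":0,"rz":0},{"dx":0.3,"dy":-3.3,"dz":0,"rx":0,"ry":0,"rz":0},{"dx":0.5,"dy":-3.3,"dz":0,"rx":0,"ry":0,"rz":0},{"dx":0.5,"dy":-3.3,"dz":0,"rx":0,"ry":0,"rz":0},{"dx":0.5,"dy":-3.3,"dz":1,"rx":0,"ry":0,"rz":0}]' |sed -n '2p;4p'
python3 -m handwheel '[{"dx":0.1,"dy":-2,"dz":2,"rx":0,"ry":0,"rz":0},{"dx":0,"dy":-0.3,"dz":2,"rx":0,"ry":0,"rz":0},{"dx":0,"dy":0,"dz":0,"rx":0,"ry":0,"rz":0},{"dx":0,"dy":0,"dz":0,"rx":0,"ry":0,"rz":0}]' |sed -n '2p;4p'
python3 -c "
from h import *
togo(453.5,-119,26,0)
d=viewer.get_image('top');s=viewer.get_image('scene')
crop(d['img'],'a.png',390,230,70,70,5);crop(s['img'],'b.png',65,215,100,80,4)
A=cv2.imread('pics/a.png');B=cv2.imread('pics/b.png');M=np.zeros((350,760,3),np.uint8);M[:,:350]=A;M[:320,355:755]=B;cv2.imwrite('pics/m9.png',M)"
```

```text
eef_pos: [434.2, -332.6, 94.9]
force: [0.3, 0.0, 0.5]
width: 85.2
gripper_force: 0.0
eef_pos: [453.3, -141.0, 151.4]
force: [0.3, -0.1, -0.5]
eef_pos: [452.5, -119.0, 109.6]
force: [0.3, -0.1, 0.6]
t27.7 tcp [ 452.5 -119.   109.6] yaw0.04 F [ 0.3 -0.1  0.6] w85.2 g0 tilt [-0.0022  0.0002] q [  8.  28.   1. 130.  -1.  23. -79.]
 go cm [0.12 0.   8.36] rz 0.001
```

View pics/m9.png

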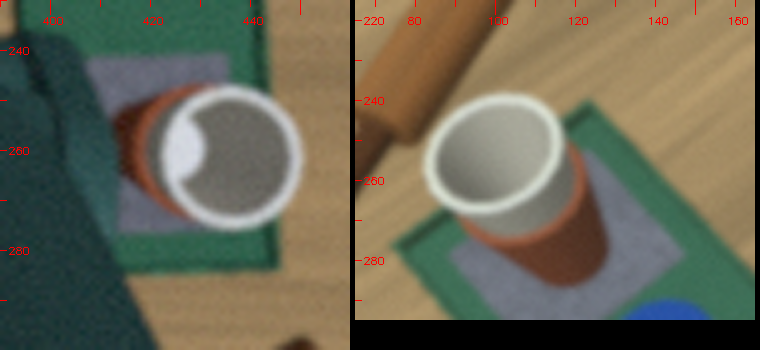

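The white tumbler is nested upright in the terracotta one and stands clear, with its rim centred at top (436,261) and scene (100,253). Now the red jar.

```bash
python3 -m handwheel '[{"dx":0,"dy":0,"dz":2,"rx":0,"ry":0,"rz":0},{"dx":0,"dy":0,"dz":2.5,"rx":0,"ry":0,"rz":0},{"dx":0,"dy":0,"dz":2,"rx":0,"ry":0,"rz":0},{"dx":0,"dy":0,"dz":1.4,"rx":0,"ry":0,"rz":0},{"dx":0,"dy":0,"dz":0.5,"rx":0,"ry":0,"rz":0},{"dx":0,"dy":0,"dz":0,"rx":0,"ry":0,"rz":0},{"dx":0,"dy":0,"dz":0,"rx":0,"ry":0,"rz":0}]' 1 | sed -n '2p;4p'
 python3 -m handwheel '[{"dx":0,"dy":0,"dz":0,"rx":0,"ry":0,"rz":0},{"dx":0,"dy":0,"dz":0,"rx":0,"ry":0,"rz":0},{"dx":0,"dy":0,"dz":0,"rx":0,"ry":0,"rz":0},{"dx":0,"dy":0,"dz":0,"rx":0,"ry":0,"rz":0},{"dx":0,"dy":0,"dz":0,"rx":0,"ry":0,"rz":0},{"dx":0,"dy":0,"dz":0,"rx":0,"ry":0,"rz":0},{"dx":0,"dy":0,"dz":0,"rx":0,"ry":0,"rz":0},{"dx":0,"dy":0,"dz":0,"rx":0,"ry":0,"rz":0}]' 0 40 | sed -n '2p;4,6p'
python3 -c "
from h import *
togo(453.5,-119,26,0)"
```

```text
eef_pos: [453.9, -120.3, 26.7]
force: [-1.2, 0.0, -0.5]
eef_pos: [454.0, -119.6, 27.1]
force: [-0.4, -0.1, 6.6]
width: 57.9
gripper_force: 41.9
t29.0 tcp [ 454.  -119.6   27.1] yaw-0.01 F [-0.4 -0.1  6.6] w57.9 g42 tilt [ 0.002  -0.0005] q [  9.  37.   0. 132.  -1.  11. -79.]
 go cm [-0.05 -0.06  0.11] rz -0.000
```

```bash
python3 -m handwheel '[{"dx":0,"dy":0,"dz":-1,"rx":0,"ry":0,"rz":0},{"dx":0,"dy":0,"dz":-2,"rx":0,"ry":0,"rz":0},{"dx":0,"dy":0,"dz":-3,"rx":0,"ry":0,"rz":0},{"dx":0,"dy":0,"dz":-3,"rx":0,"ry":0,"rz":0},{"dx":0,"dy":-0.5,"dz":-1,"rx":0,"ry":0,"rz":0},{"dx":0,"dy":-2,"dz":0,"rx":0,"ry":0,"rz":0},{"dx":-0.2,"dy":-3.2,"dz":0,"rx":0,"ry":0,"rz":0},{"dx":-0.2,"dy":-3.2,"dz":0,"rx":0,"ry":0,"rz":0},{"dx":-0.2,"dy":-3.2,"dz":0,"rx":0,"ry":0,"rz":0},{"dx":-0.2,"dy":-3.2,"dz":0,"rx":0,"ry":0,"rz":0}]' |sed -n '2p;4p'
 python3 -m handwheel '[{"dx":-0.3,"dy":-3.2,"dz":0,"rx":0,"ry":0,"rz":0},{"dx":-0.3,"dy":-3.2,"dz":0,"rx":0,"ry":0,"rz":0},{"dx":-0.3,"dy":-3.2,"dz":0,"rx":0,"ry":0,"rz":0},{"dx":-0.3,"dy":-3.2,"dz":0,"rx":0,"ry":0,"rz":0},{"dx":-0.3,"dy":-3.2,"dz":0,"rx":0,"ry":0,"rz":0},{"dx":-0.3,"dy":-3.2,"dz":0,"rx":0,"ry":0,"rz":0},{"dx":-0.3,"dy":-3.2,"dz":0,"rx":0,"ry":0,"rz":0},{"dx":-0.3,"dy":-3.2,"dz":0,"rx":0,"ry":0,"rz":0},{"dx":-0.3,"dy":-3,"dz":0,"rx":0,"ry":0,"rz":0},{"dx":0,"dy":-1.4,"dz":0,"rx":0,"ry":0,"rz":0}]' |sed -n '2p;4p'
 python3 -m handwheel '[{"dx":0,"dy":0,"dz":0,"rx":0,"ry":0,"rz":0},{"dx":0,"dy":0,"dz":0,"rx":0,"ry":0,"rz":0},{"dx":0,"dy":0,"dz":0,"rx":0,"ry":0,"rz":0}]' |sed -n '2p;4p'
python3 -c "
from h import *
togo(419.3,333.8,48,0)"
```

```text
eef_pos: [444.5, 35.1, 126.2]
force: [0.7, -0.0, -1.9]
eef_pos: [416.5, 339.1, 126.1]
force: [0.1, 0.5, -1.6]
eef_pos: [418.0, 331.3, 125.7]
force: [0.4, -1.7, -1.8]
t30.9 tcp [418.  331.3 125.7] yaw-0.11 F [ 0.4 -1.7 -1.8] w58.1 g45 tilt [-0.0012 -0.0023] q [ -48.   29.    6.  122.   -6.   29. -127.]
 go cm [ 0.14 -0.27  7.76] rz -0.002
```

```bash
python3 -m handwheel '[{"dx":0,"dy":0,"dz":1.5,"rx":0,"ry":0,"rz":0},{"dx":0,"dy":0,"dz":2.5,"rx":0,"ry":0,"rz":0},{"dx":0,"dy":0,"dz":2,"rx":0,"ry":0,"rz":0},{"dx":0,"dy":0,"dz":1.4,"rx":0,"ry":0,"rz":0},{"dx":0,"dy":0,"dz":0.7,"rx":0,"ry":0,"rz":0},{"dx":0,"dy":0,"dz":0,"rx":0,"ry":0,"rz":0},{"dx":0,"dy":0,"dz":0,"rx":0,"ry":0,"rz":0},{"dx":0,"dy":0,"dz":0,"rx":0,"ry":0,"rz":0}]' |sed -n '2p;4p'
python3 -c "
from h import *
togo(419.3,333.8,35.3,0)"
```

```text
eef_pos: [419.1, 333.2, 45.7]
force: [-0.5, 0.2, -1.8]
t31.6 tcp [419.1 333.2  45.7] yaw-0.08 F [-0.5  0.2 -1.8] w57.8 g45 tilt [0.0011 0.0006] q [ -46.   37.    4.  123.   -7.   20. -126.]
 go cm [ 0.02 -0.05  1.04] rz -0.001
```

```bash
python3 -m handwheel '[{"dx":0,"dy":-0.05,"dz":0.3,"rx":0,"ry":0,"rz":0},{"dx":0,"dy":0,"dz":0.3,"rx":0,"ry":0,"rz":0},{"dx":0,"dy":0,"dz":0.2,"rx":0,"ry":0,"rz":0},{"dx":0,"dy":0,"dz":0,"rx":0,"ry":0,"rz":0},{"dx":0,"dy":0,"dz":0,"rx":0,"ry":0,"rz":0}]' |sed -n '2p;4p'
for i in 1 2; do python3 -m handwheel '[{"dx":0,"dy":0,"dz":0.07,"rx":0,"ry":0,"rz":0},{"dx":0,"dy":0,"dz":0,"rx":0,"ry":0,"rz":0}]' | sed -n '2p;4p'; done
```

```text
eef_pos: [418.2, 334.1, 36.9]
force: [0.5, -0.3, -2.0]
eef_pos: [418.4, 334.1, 36.2]
force: [0.1, -0.5, -2.0]
eef_pos: [418.3, 334.1, 35.4]
force: [-0.6, -0.3, -2.0]
```

```bash
for i in 1 2; do python3 -m handwheel '[{"dx":0,"dy":0,"dz":0.05,"rx":0,"ry":0,"rz":0},{"dx":0,"dy":0,"dz":0,"rx":0,"ry":0,"rz":0}]' | sed -n '2p;4p'; done
```

```text
eef_pos: [418.3, 334.1, 35.2]
force: [-0.7, -1.3, 1.8]
eef_pos: [418.3, 334.1, 35.2]
force: [-2.0, -1.5, 6.2]
```

```bash
python3 -m handwheel '[{"dx":0,"dy":0,"dz":-0.05,"rx":0,"ry":0,"rz":0},{"dx":0,"dy":0,"dz":0,"rx":0,"ry":0,"rz":0},{"dx":0,"dy":0,"dz":0,"rx":0,"ry":0,"rz":0},{"dx":0,"dy":0,"dz":0,"rx":0,"ry":0,"rz":0},{"dx":0,"dy":0,"dz":0,"rx":0,"ry":0,"rz":0},{"dx":0,"dy":0,"dz":0,"rx":0,"ry":0,"rz":0}]' 1 | tail -2
python3 -m handwheel '[{"dx":0,"dy":0,"dz":-1,"rx":0,"ry":0,"rz":0},{"dx":0,"dy":0,"dz":-2,"rx":0,"ry":0,"rz":0},{"dx":0,"dy":0,"dz":-3,"rx":0,"ry":0,"rz":0},{"dx":0,"dy":0,"dz":-3,"rx":0,"ry":0,"rz":0},{"dx":0.2,"dy":0.7,"dz":-2,"rx":0,"ry":0,"rz":0},{"dx":0.7,"dy":2,"dz":0,"rx":0,"ry":0,"rz":0},{"dx":1.1,"dy":3.3,"dz":0,"rx":0,"ry":0,"rz":0},{"dx":1.1,"dy":3.3,"dz":0,"rx":0,"ry":0,"rz":0},{"dx":1.1,"dy":3.3,"dz":0,"rx":0,"ry":0,"rz":0},{"dx":1.1,"dy":3.3,"dz":0,"rx":0,"ry":0,"rz":0}]' |sed -n '2p;4p'
python3 -m handwheel '[{"dx":1.1,"dy":3.3,"dz":0,"rx":0,"ry":0,"rz":0},{"dx":1.1,"dy":3.3,"dz":0,"rx":0,"ry":0,"rz":0},{"dx":1.1,"dy":3.3,"dz":0,"rx":0,"ry":0,"rz":0},{"dx":1.1,"dy":3.3,"dz":0,"rx":0,"ry":0,"rz":0},{"dx":1.1,"dy":3.3,"dz":0,"rx":0,"ry":0,"rz":0},{"dx":1.1,"dy":3.3,"dz":0,"rx":0,"ry":0,"rz":0},{"dx":1.1,"dy":3.3,"dz":0,"rx":0,"ry":0,"rz":0},{"dx":1.1,"dy":3.3,"dz":0,"rx":0,"ry":0,"rz":0},{"dx":1.1,"dy":3.3,"dz":0,"rx":0,"ry":0,"rz":0},{"dx":0.3,"dy":1.3,"dz":0,"rx":0,"ry":0,"rz":-0.05}]' |sed -n '2p;4p'
python3 -m handwheel '[{"dx":0,"dy":0,"dz":0,"rx":0,"ry":0,"rz":-0.12},{"dx":0,"dy":0,"dz":0,"rx":0,"ry":0,"rz":-0.12},{"dx":0,"dy":0,"dz":0,"rx":0,"ry":0,"rz":-0.12},{"dx":0,"dy":0,"dz":0,"rx":0,"ry":0,"rz":-0.12},{"dx":0,"dy":0,"dz":0,"rx":0,"ry":0,"rz":-0.12},{"dx":0,"dy":0,"dz":0,"rx":0,"ry":0,"rz":-0.12},{"dx":0,"dy":0,"dz":0,"rx":0,"ry":0,"rz":-0.12},{"dx":0,"dy":0,"dz":0,"rx":0,"ry":0,"rz":-0.12},{"dx":0,"dy":0,"dz":0,"rx":0,"ry":0,"rz":-0.12},{"dx":0,"dy":0,"dz":0,"rx":0,"ry":0,"rz":-0.12}]' |sed -n '2p;4p'
python3 -c "
from h import *
togo(574,-135,32,119)
d=viewer.get_image('top');s=viewer.get_image('scene')
seg(d,'Tr',fred,(115,225,190,290),88.5);seg(s,'Sr',fred,(300,80,360,140),88.5)"
```

```text
width: 85.4
gripper_force: 0.0
eef_pos: [471.6, 173.7, 145.8]
force: [0.6, 1.1, 0.2]
eef_pos: [574.8, -141.6, 146.1]
force: [-0.9, -0.9, -0.2]
eef_pos: [573.0, -135.3, 145.6]
force: [0.9, 0.3, 0.5]
t35.7 tcp [ 573.  -135.3  145.6] yaw71.93 F [0.9 0.3 0.5] w85.8 g0 tilt [-0.     -0.0008] q [ 20.  31. -16. 113.  14.  37. -23.]
 go cm [ 0.07  0.08 11.36] rz -0.822
Tr [132 254  21  22 366] [142.1 264.1] [415.5 330.8  88.5]
Sr [325  91  19  14 205] [334.1  97.9] [421.3 328.6  88.5]
```

```bash
python3 -m handwheel '[{"dx":0,"dy":0,"dz":0,"rx":0,"ry":0,"rz":-0.12},{"dx":0,"dy":0,"dz":0,"rx":0,"ry":0,"rz":-0.12},{"dx":0,"dy":0,"dz":0,"rx":0,"ry":0,"rz":-0.12},{"dx":0,"dy":0,"dz":0,"rx":0,"ry":0,"rz":-0.12},{"dx":0,"dy":0,"dz":1,"rx":0,"ry":0,"rz":-0.12},{"dx":0,"dy":0,"dz":1.5,"rx":0,"ry":0,"rz":-0.12},{"dx":0,"dy":0,"dz":1.5,"rx":0,"ry":0,"rz":-0.07},{"dx":0,"dy":0,"dz":0,"rx":0,"ry":0,"rz":0},{"dx":0,"dy":0,"dz":0,"rx":0,"ry":0,"rz":0},{"dx":0,"dy":0,"dz":0,"rx":0,"ry":0,"rz":0}]' |sed -n '2p;4p'
python3 -c "
from h import *
togo(574,-135,32,119)
d=viewer.get_image('top');s=viewer.get_image('scene')
seg(d,'Tr',fred,(115,225,190,290),88.5);seg(s,'Sr',fred,(300,80,360,140),88.5)
print(ray(d,435.9,261.1,124.5))
fr=lambda r,g,b:(r>90)&(g<70)&(b<70)
seg(d,'Tr dark',lambda r,g,b:(r>80)&(r>2*g),(115,225,190,290),20)
i=d['img']
for v in (258,262,266): print(v,[tuple(int(c) for c in i[v,u]) for u in range(128,174,2)])
"
```

```text
eef_pos: [573.7, -135.0, 105.7]
force: [0.2, -0.4, 0.5]
t36.6 tcp [ 573.7 -135.   105.7] yaw116.71 F [ 0.2 -0.4  0.5] w85.4 g0 tilt [ 0.0006 -0.0005] q [ 27.  36. -26. 114.  27.  36.  10.]
 go cm [-0.01  0.03  7.37] rz -0.040
Tr [132 254  21  22 368] [142.  264.1] [415.5 331.   88.5]
Sr [325  91  19  14 203] [334.1  97.9] [421.4 328.3  88.5]
[ 432.1 -330.1  124.5]
Tr dark [131 253  23  23 406] [142.1 264.2] [409.9 354.3  20. ]
258 [(144, 147, 134), (209, 208, 191), (195, 142, 131), (187, 40, 29), (185, 23, 12), (190, 36, 28), (181, 17, 3), (186, 28, 22), (187, 29, 23), (189, 26, 24), (188, 25, 19), (171, 22, 21), (108, 54, 47), (143, 137, 127), (148, 147, 137), (114, 97, 91), (88, 25, 21), (97, 53, 43), (138, 107, 77), (143, 108, 74), (160, 130, 102), (207, 210, 196), (217, 219, 206)]
262 [(159, 162, 148), (197, 151, 138), (185, 30, 28), (183, 22, 17), (185, 30, 16), (185, 22, 21), (187, 29, 26), (184, 22, 19), (184, 21, 19), (186, 24, 14), (188, 30, 24), (190, 31, 29), (156, 15, 11), (100, 67, 60), (157, 156, 144), (132, 129, 119), (101, 54, 48), (80, 17, 12), (130, 97, 72), (157, 122, 83), (153, 121, 91), (201, 200, 183), (215, 220, 206)]
266 [(168, 170, 155), (194, 138, 125), (183, 25, 17), (186, 24, 16), (187, 27, 21), (186, 23, 22), (183, 25, 12), (187, 23, 21), (186, 17, 14), (187, 32, 25), (187, 28, 17), (189, 24, 26), (161, 24, 19), (108, 85, 79), (152, 153, 137), (120, 116, 105), (97, 39, 33), (98, 56, 45), (146, 113, 78), (149, 115, 74), (164, 139, 111), (211, 214, 199), (210, 214, 200)]
```

```bash
python3 -m handwheel '[{"dx":0,"dy":0,"dz":1.5,"rx":0,"ry":0,"rz":-0.038},{"dx":0,"dy":0,"dz":2,"rx":0,"ry":0,"rz":0},{"dx":0,"dy":0,"dz":2,"rx":0,"ry":0,"rz":0},{"dx":0,"dy":0,"dz":1.3,"rx":0,"ry":0,"rz":0},{"dx":0,"dy":0,"dz":0.5,"rx":0,"ry":0,"rz":0},{"dx":0,"dy":0,"dz":0,"rx":0,"ry":0,"rz":0},{"dx":0,"dy":0,"dz":0,"rx":0,"ry":0,"rz":0}]' 1 | sed -n '2p;4p'
 python3 -m handwheel '[{"dx":0,"dy":0,"dz":0,"rx":0,"ry":0,"rz":0},{"dx":0,"dy":0,"dz":0,"rx":0,"ry":0,"rz":0},{"dx":0,"dy":0,"dz":0,"rx":0,"ry":0,"rz":0},{"dx":0,"dy":0,"dz":0,"rx":0,"ry":0,"rz":0},{"dx":0,"dy":0,"dz":0,"rx":0,"ry":0,"rz":0},{"dx":0,"dy":0,"dz":0,"rx":0,"ry":0,"rz":0},{"dx":0,"dy":0,"dz":0,"rx":0,"ry":0,"rz":0},{"dx":0,"dy":0,"dz":0,"rx":0,"ry":0,"rz":0},{"dx":0,"dy":0,"dz":0,"rx":0,"ry":0,"rz":0},{"dx":0,"dy":0,"dz":0,"rx":0,"ry":0,"rz":0}]' 0 40 | sed -n '2p;4,6p'
python3 -c "
from h import *
togo(537.5,327.8,150)"
```

```text
eef_pos: [573.8, -134.8, 32.5]
force: [0.5, -0.6, -0.2]
eef_pos: [573.6, -135.0, 32.4]
force: [-0.6, 0.2, 5.0]
width: 17.2
gripper_force: 40.0
t38.1 tcp [ 573.6 -135.    32.4] yaw119.05 F [-0.6  0.2  5. ] w17.2 g40 tilt [ 0.0005 -0.0002] q [ 24.  42. -22. 116.  32.  28.   8.]
 go cm [ 42.2   19.32 -11.78]
```

```bash
python3 -m handwheel '[{"dx":0,"dy":0,"dz":-1,"rx":0,"ry":0,"rz":0},{"dx":0,"dy":0,"dz":-2,"rx":0,"ry":0,"rz":0},{"dx":0,"dy":0,"dz":-3,"rx":0,"ry":0,"rz":0},{"dx":0,"dy":0,"dz":-3,"rx":0,"ry":0,"rz":0},{"dx":0.5,"dy":0.2,"dz":-1,"rx":0,"ry":0,"rz":0},{"dx":1.8,"dy":0.8,"dz":0,"rx":0,"ry":0,"rz":0},{"dx":3,"dy":1.4,"dz":0,"rx":0,"ry":0,"rz":0},{"dx":3,"dy":1.4,"dz":0,"rx":0,"ry":0,"rz":0},{"dx":3,"dy":1.4,"dz":0,"rx":0,"ry":0,"rz":0},{"dx":3,"dy":1.4,"dz":0,"rx":0,"ry":0,"rz":0}]' |sed -n '2p;4p'
 python3 -m handwheel '[{"dx":3,"dy":1.4,"dz":0,"rx":0,"ry":0,"rz":0},{"dx":3,"dy":1.4,"dz":0,"rx":0,"ry":0,"rz":0},{"dx":3,"dy":1.4,"dz":0,"rx":0,"ry":0,"rz":0},{"dx":3,"dy":1.4,"dz":0,"rx":0,"ry":0,"rz":0},{"dx":3,"dy":1.4,"dz":0,"rx":0,"ry":0,"rz":0},{"dx":3,"dy":1.4,"dz":0,"rx":0,"ry":0,"rz":0},{"dx":3,"dy":1.4,"dz":0,"rx":0,"ry":0,"rz":0},{"dx":3,"dy":1.3,"dz":0,"rx":0,"ry":0,"rz":0},{"dx":2.8,"dy":1.1,"dz":0,"rx":0,"ry":0,"rz":0},{"dx":1,"dy":0.5,"dz":0,"rx":0,"ry":0,"rz":0}]' |sed -n '2p;4p'
 python3 -m handwheel '[{"dx":0,"dy":0,"dz":0,"rx":0,"ry":0,"rz":0},{"dx":0,"dy":0,"dz":0,"rx":0,"ry":0,"rz":0},{"dx":0,"dy":0,"dz":0,"rx":0,"ry":0,"rz":0},{"dx":0,"dy":0,"dz":0,"rx":0,"ry":0,"rz":0}]' |sed -n '2p;4,6p'
python3 -c "
from h import *
togo(537.5,327.8,50,119)"
```

```text
eef_pos: [560.4, 23.5, 131.5]
force: [0.5, -0.4, -0.7]
eef_pos: [534.7, 333.7, 132.1]
force: [-0.4, 1.7, -1.4]
eef_pos: [538.1, 323.7, 131.4]
force: [0.6, 0.1, -0.8]
width: 17.8
gripper_force: 39.2
t40.1 tcp [538.1 323.7 131.4] yaw118.87 F [ 0.6  0.1 -0.8] w17.8 g39 tilt [-0.0007 -0.0027] q [-17.  36. -27. 108.  24.  41. -29.]
 go cm [0.41 0.17 8.14] rz -0.002
```

```bash
python3 -m handwheel '[{"dx":0,"dy":0,"dz":1.5,"rx":0,"ry":0,"rz":0},{"dx":0,"dy":0,"dz":2.5,"rx":0,"ry":0,"rz":0},{"dx":0,"dy":0,"dz":2.3,"rx":0,"ry":0,"rz":0},{"dx":0,"dy":0,"dz":1.4,"rx":0,"ry":0,"rz":0},{"dx":0,"dy":0,"dz":0.6,"rx":0,"ry":0,"rz":0},{"dx":0,"dy":0,"dz":0,"rx":0,"ry":0,"rz":0},{"dx":0,"dy":0,"dz":0,"rx":0,"ry":0,"rz":0},{"dx":0,"dy":0,"dz":0,"rx":0,"ry":0,"rz":0}]' |sed -n '2p;4p'
python3 -m handwheel '[{"dx":0,"dy":0,"dz":0.2,"rx":0,"ry":0,"rz":0},{"dx":0,"dy":0,"dz":0.2,"rx":0,"ry":0,"rz":0},{"dx":0,"dy":0,"dz":0,"rx":0,"ry":0,"rz":0},{"dx":0,"dy":0,"dz":0,"rx":0,"ry":0,"rz":0}]' |sed -n '2p;4p'
python3 -c "
from h import *
togo(537.5,327.8,40.7,119)"
```

```text
eef_pos: [538.5, 327.3, 50.2]
force: [-0.0, 0.4, -1.1]
eef_pos: [537.6, 326.9, 45.2]
force: [0.4, -0.4, -1.4]
t41.1 tcp [537.6 326.9  45.2] yaw119.05 F [ 0.4 -0.4 -1.4] w17.4 g39 tilt [0.0002 0.0001] q [-20.  43. -22. 110.  29.  32. -33.]
 go cm [0.09 0.03 0.45] rz 0.001
```

```bash
python3 -m handwheel '[{"dx":0.08,"dy":0,"dz":0.15,"rx":0,"ry":0,"rz":0},{"dx":0,"dy":0,"dz":0.15,"rx":0,"ry":0,"rz":0},{"dx":0,"dy":0,"dz":0,"rx":0,"ry":0,"rz":0}]' |sed -n '2p;4p'
for i in 1 2 ; do python3 -m handwheel '[{"dx":0,"dy":0,"dz":0.06,"rx":0,"ry":0,"rz":0},{"dx":0,"dy":0,"dz":0,"rx":0,"ry":0,"rz":0}]' | sed -n '2p;4p'; done
```

```text
eef_pos: [536.9, 327.5, 41.7]
force: [0.2, 0.1, -1.8]
eef_pos: [537.1, 327.5, 41.2]
force: [0.6, 0.4, -0.8]
eef_pos: [537.2, 327.5, 40.7]
force: [0.6, -0.8, -1.7]
```

```bash
for i in 1 2 ; do python3 -m handwheel '[{"dx":0,"dy":0,"dz":0.05,"rx":0,"ry":0,"rz":0},{"dx":0,"dy":0,"dz":0,"rx":0,"ry":0,"rz":0}]' | sed -n '2p;4p'; done
```

```text
eef_pos: [537.2, 327.6, 40.4]
force: [-0.2, 0.4, -0.3]
eef_pos: [537.3, 327.5, 40.4]
force: [-1.0, -1.1, 4.1]
```

Contact. Releasing at half opening, retreating up and back towards the robot's centre, then checking both trays.

```bash
python3 -m handwheel '[{"dx":0,"dy":0,"dz":-0.03,"rx":0,"ry":0,"rz":0},{"dx":0,"dy":0,"dz":0,"rx":0,"ry":0,"rz":0},{"dx":0,"dy":0,"dz":0,"rx":0,"ry":0,"rz":0},{"dx":0,"dy":0,"dz":0,"rx":0,"ry":0,"rz":0},{"dx":0,"dy":0,"dz":0,"rx":0,"ry":0,"rz":0},{"dx":0,"dy":0,"dz":0,"rx":0,"ry":0,"rz":0}]' 0.6 | tail -2
python3 -m handwheel '[{"dx":0,"dy":0,"dz":-1,"rx":0,"ry":0,"rz":0},{"dx":0,"dy":0,"dz":-2,"rx":0,"ry":0,"rz":0},{"dx":0,"dy":0,"dz":-3,"rx":0,"ry":0,"rz":0},{"dx":0,"dy":0,"dz":-3,"rx":0,"ry":0,"rz":0},{"dx":0,"dy":0,"dz":-2,"rx":0,"ry":0,"rz":0},{"dx":-1.8,"dy":-0.8,"dz":0,"rx":0,"ry":0,"rz":0},{"dx":-3,"dy":-1.4,"dz":0,"rx":0,"ry":0,"rz":0},{"dx":-3,"dy":-1.4,"dz":0,"rx":0,"ry":0,"rz":0},{"dx":-3,"dy":-1.4,"dz":0,"rx":0,"ry":0,"rz":0},{"dx":-3,"dy":-1.4,"dz":0,"rx":0,"ry":0,"rz":0}]' |sed -n '2p;4p'
python3 -m handwheel '[{"dx":-3,"dy":-1.4,"dz":0,"rx":0,"ry":0,"rz":0},{"dx":-3,"dy":-1.4,"dz":0,"rx":0,"ry":0,"rz":0},{"dx":-3,"dy":-1.4,"dz":0,"rx":0,"ry":0,"rz":0},{"dx":-3,"dy":-1.4,"dz":0,"rx":0,"ry":0,"rz":0},{"dx":-3,"dy":-1.4,"dz":0,"rx":0,"ry":0,"rz":0},{"dx":-1,"dy":-0.5,"dz":0,"rx":0,"ry":0,"rz":0},{"dx":0,"dy":0,"dz":0,"rx":0,"ry":0,"rz":0},{"dx":0,"dy":0,"dz":0,"rx":0,"ry":0,"rz":0}]' |sed -n '2p;4p'
python3 -c "
from h import *
d=viewer.get_image('top');s=viewer.get_image('scene')
crop(d['img'],'a.png',115,180,80,120,4);crop(d['img'],'b.png',385,180,80,120,3);crop(s['img'],'c.png',290,75,120,100,3);crop(s['img'],'e.png',60,220,145,150,2)
A,B,C,E=[cv2.imread('pics/%s.png'%k) for k in 'abce']
M=np.zeros((600,800,3),np.uint8)
for im,x,y in ((A,0,0),(B,325,0),(C,0,300),(E,0,0)):
  if im is C: M[0:300,435:795]=im if 0 else M[0:300,435:795]
M[0:480,0:320]=A; M[0:360,325:565]=B; M[300:600,435:795]=C; M[0:300,570:800]=E[:,:230]
cv2.imwrite('pics/m14.png',M)"
```

```text
width: 51.4
gripper_force: 0.0
eef_pos: [548.2, 174.5, 151.0]
force: [0.5, -0.5, -0.1]
eef_pos: [560.5, -0.4, 150.6]
force: [0.2, 0.6, -0.6]
```

View pics/m14.png

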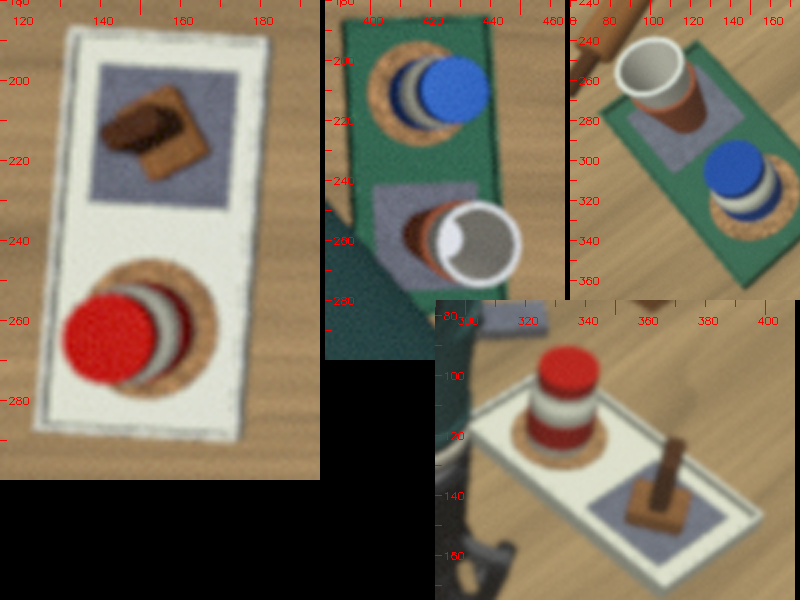

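The composite shows everything upright on its mat: blue jar and nested tumblers in the green tray, red jar and stamp in the white tray. The white-tray items may sit a few mm towards −y, so I'll fit silhouettes to check.

```bash
cat > fit.py <<'E'
from h import *
from scipy.optimize import minimize
def cyl(x,y,r,z0,z1):
    a=np.linspace(0,2*np.pi,48,endpoint=False)
    return [np.array([[x+r*np.cos(t),y+r*np.sin(t),z] for t in a for z in (z0,z1)])]
def box(x,y,w,hx,hy,z0,z1):
    c,s=np.cos(w),np.sin(w); return np.array([[x+c*i*hx-s*j*hy,y+s*i*hx+c*j*hy,z] for i in(-1,1) for j in(-1,1) for z in(z0,z1)])
def rend(d,hulls):
    m=np.zeros((420,560),np.uint8)
    for P in hulls:
        q=(d["extrinsics"][:3,:3]@P.T).T+d["extrinsics"][:3,3]; q=(d["intrinsics"]@q.T).T; q=q[:,:2]/q[:,2:]
        h=cv2.convexHull(q.astype(np.float32)); cv2.fillPoly(m,[np.round(h*256).astype(np.int32)],255,cv2.LINE_AA,8)
    return m/255.
def fit(d,mask,model,p0,step):
    mask=cv2.GaussianBlur(mask.astype(np.float64),(5,5),1)
    f=lambda p: np.abs(cv2.GaussianBlur(rend(d,model(p)),(5,5),1)-mask).sum()
    sx=np.array([p0]+[np.array(p0)+np.eye(len(p0))[i]*step[i] for i in range(len(p0))])
    r=minimize(f,p0,method="Nelder-Mead",options=dict(initial_simplex=sx,xatol=.05,fatol=.1,maxiter=400)); return r.x.round(2),round(r.fun,1),round(mask.sum())
def near(d,m,x,y,z,rad):
    u,v=pix(d,(x,y,z)); k=np.zeros(m.shape,np.uint8); cv2.circle(k,(int(u),int(v)),rad,1,-1); return m&(k>0)
E
python3 - <<'E'
from fit import *
T=viewer.get_image('top');S=viewer.get_image('scene')
def ch(d): i=d['img'].astype(int); return i[...,0],i[...,1],i[...,2]
for n,d in (('top',T),('scene',S)):
    i0=dict(d); i0['img']=cv2.imread(f'pics/{n}0.png')[...,::-1]
    red=lambda d:(lambda r,g,b:(r>120)&(g<70)&(b<75))(*ch(d))
    blu=lambda d:(lambda r,g,b:(b>100)&(r<90)&(b>1.5*r))(*ch(d))
    for nm,im,fn,x,y,z in (('red0',i0,red,453,-119,0),('red1',d,red,418,334,8.5),('blue0',i0,blu,558,-5,0),('blue1',d,blu,552,-328,8.5)):
        m=near(im,fn(im),x,y,z+74,17)
        print(n,nm,*fit(im,m,lambda p:cyl(p[0],p[1],p[2],z+68,z+80),[x,y,25],[4,4,2]))
    r,g,b=ch(d); m=near(d,(r>b+12)&(g<r),537,328,35,26); m=near(d,m,537,328,10,36)
    w=np.radians(29)
    mod=lambda p:[box(p[0],p[1],p[2],25,20,8.5,28.5),box(p[0],p[1],p[2],9,18,8.5,85.5)]
    print(n,'stamp1',*fit(d,m,mod,[537,328,w],[4,4,.1]))
    i=i0; r,g,b=ch(d)
    grey=(abs(r-g)<25)&(b>r-8)&(r+g+b<400)
    r,g,b=ch(i0)
    for nm,x,y,w,k in (('wgrey',537,328,-.047,(r+g+b<400)),('ggrey',433,-333,.043,(b>g-5)&(r>g-15)&(r>50))):
        print(n,nm,*fit(i0,near(i0,k,x,y,9,27 if n=='top' else 24),lambda p:[box(p[0],p[1],p[2],44,44,8.4,8.5)],[x,y,w],[4,4,.05]))
    for nm,x,y,k in (('wcork',418,334,(r>g+25)),('gcork',552,-328,(r>g+20)&(r>90))):
        print(n,nm,*fit(i0,near(i0,k,x,y,9,21 if n=='top' else 26),lambda p:cyl(p[0],p[1],44,8.4,8.5),[x,y],[4,4]))
E
```

```text
top red0 [ 450.75 -118.72   23.92] 10.5 387
top red1 [414.98 332.47  22.67] 16.7 391
top blue0 [555.46  -3.11  24.41] 12.1 389
top blue1 [ 549.18 -329.48   24.5 ] 22.9 437
top stamp1 [535.51 325.9    0.61] 225.3 516
top wgrey [ 5.3656e+02  3.3031e+02 -4.0000e-02] 247.2 1266
top ggrey [ 4.2948e+02 -3.3392e+02  6.0000e-02] 141.3 1177
top wcork [417.72 335.98] 169.5 889
top gcork [ 551.03 -327.49] 135.2 871
scene red0 [ 452.84 -118.91   22.65] 22.2 398
scene red1 [418.01 333.36  20.89] 19.0 236
scene blue0 [558.34  -4.55  23.4 ] 16.1 425
scene blue1 [ 549.7  -328.76   25.41] 35.2 719
scene stamp1 [5.3817e+02 3.2972e+02 4.7000e-01] 406.6 836
scene wgrey [535.65 331.98   0.  ] 305.0 889
scene ggrey [ 4.3120e+02 -3.3395e+02  8.0000e-02] 245.8 1476
scene wcork [418.76 335.38] 140.9 512
scene gcork [ 550.55 -326.48] 188.0 1392
```

The fits put every item within about 3 mm of its mat centre, and the arm is clear of everything. Handing in.

```bash
python3 -c "
from workcell import arm
print(arm.observe()['time'],arm.job_done())"
```

```text
the job is handed in; nothing more can be done
44.25 None
```

Both kits are made up and handed in at 44 s: every item upright and, by the camera fits, within about 3 mm of its mat centre, with the white tumbler resting lightly in the terracotta one and the yellow jar, bowl and figure not touched.

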